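# Set out the toy village for its photograph

## Robot

A 6-joint arm with a two-finger parallel gripper is mounted at the origin on the work surface. World frame = base frame: x ahead of the robot, y to its left, z up, the work surface at z = 0. Lengths are in m, angles in rad, forces in N, time in s.
With the tool pointing down it reaches from about 0.375 to 0.9 m from the base axis. Payload 3.1 kg.
Tool frame: the origin (TCP) lies midway between the tips of the shut fingers; the grasp point (between the pads) lies 19 mm behind it; y points along the fingers, x is the direction in which the jaws open and shut, and the axes are right-handed (so a half turn about y gives the same grasp; the last joint's range is limited). The gripper opens to 87 mm and grips with 3 to 60 N. Pads are 19 mm wide; open, the fingers measure 117 mm over their backs; the gripper's body (75 mm by 190 mm) begins 51 mm behind the grasp point.
Start: joints at [1.034, 0.527, 1.433, -0, 1.181, -0.178], TCP at [0.219, 0.585, 0.196] pointing down, gripper open.
Joint ranges: [-3.08, 3.08], [-0.75, 2.2], [0.22, 2.44], [-1.43, 4.57], [0, 2.65], [-2.85, 2.85]. Speed limits (rad/s): [2.79, 2.79, 3.14, 3.14, 3.14, 3.14].

## Interface

Orientations are given as a unit quaternion [x, y, z, w].
In Python, from rig import * gives the robot as it stands.
- The arm moves only by the tool jog_arm, never from a script. Its argument "series" is a list of rows, each a list of 7 numbers: the shift along the tool's x, y, z in mm, then the turn, a rotation vector about the tool's x, y, z in rad, then the gripper's target within -1 to 1 (shut at 1, half-way at 0, fully open at -1). A call has 1 to 20 rows; each row is the pose to reach, as a shift and turn from the pose commanded when the call began, along the tool's axes at that moment; what a row does not reach only later rows make up. A row lasts 1/8 s, in which the tool goes at most 62.5 mm and 10.7 degrees, less where a joint would pass 70% of its speed; a pose out of reach is approached as far as the arm can. A call with a gripper value outside its range is refused whole. The fingers move at their own pace and stop on an object; "grip_force" is the grip in N (left out, the last holds). Time passes only in rows, so rows that repeat a pose let the fingers close. It gives the time, the measured TCP pose, the force and the opening at its end, in the units of the state.
- get_obs(): the state, without advancing time (a new reading comes with each control period).
- camera(name): name is "side" or "top"; returns a dict with "img" (480x640x3 uint8, red, green, blue), "depth" (480x640 float32, m along the optical axis (not along the pixel's ray), 0 where there is no reading), "camera_matrix" (3x3 intrinsics, pixels), "rvec" (rotation vector, rad) and "tvec" (3), from world to camera coordinates, as OpenCV has them. Camera axes: x right, y down, z forward; pixel columns grow to the right and rows downward; lengths in m; the calibration is good to about 2 mm. A picture is of the moment at which its call begins.
- hand_in(): hands the job in, once; it reports no verdict.
The state is a dict: "time": time; "q": joint angles; "joint_velocities": joint speeds; "joint_torque": joint torques, N m; "position": TCP position; "tool_rot": TCP orientation; "ft_force": force on the tool from outside, world axes, zero at the start; "moment": the same for the moment, N m; "grip_width": finger opening in m.
Only numpy, scipy, OpenCV 4.12 (cv2) and the standard library are available. Lean on these libraries where they do the work, as an engineer would, in place of code of your own. Each camera call takes 0.05 s, during which the arm holds its last target.

## Task

Set out the wooden toy village on the round board for its photograph: stand the house squarely in the middle of the yellow plot with the red roof on top of it, centred and in line with it, and drop the windmill fully home into its keyed socket, flat to flat. Stand the tree upright on the board, halfway between the house and the blue pond. Let go of everything and do not disturb the tub, the bottle or the brush.

Things in the scene. Friction and masses are not known exactly. Their poses are not given: they have to be found in the camera images.
- plot: Building plot: yellow rectangular plate, 92 (its x) x 78 (its y) x 4 mm thick, with a paler 62 x 50 mm patch in its middle, fixed on the round plywood board (a disc 350 mm in diameter, 6 mm thick, fixed on the bench). Origin: centre of its underside, 6 mm above the bench; its top is 10 mm above the bench.
- pond: Pond: blue disc with a narrow pine rim, 80 mm in diameter, 4 mm thick, fixed on the round board. Origin: centre of its underside, 6 mm above the bench. Plot, pond and windmill socket stand at the corners of an equal-sided triangle, 190 mm from centre to centre; which is at which corner changes.
- millbase: Windmill socket: brown octagonal block 81 mm across, 16 mm high, fixed on the round board (underside 6 mm above the bench). D-shaped hole 36 mm in diameter, 13 mm deep, its dark floor 9 mm above the bench; its flat wall is 9.5 mm from the centre on the block's -x side, where a white stripe marks the top. Origin: centre of underside, on the hole's axis.
- house: Toy house without roof: white block, 56 (its x) x 44 (its y) x 45 mm high, with blue doors on both long sides and dark windows, flat on top; about 70 g. Both ends and both sides look alike. Origin: centre of its underside.
- roof: Red gabled roof, loose, 62 mm along its ridge (its x) x 54 mm wide (its y) x 32 mm high; flat underside, upright gable ends 62 mm apart, flat ridge 18 mm wide, sloping sides; about 50 g. Origin: centre of its underside.
- windmill: Toy windmill 89 mm high, 80 g: pine tower 40 mm in diameter from 14 to 66 mm up, green cap, white cross of sails on its -x side (to 27 mm from the axis, 23 mm each way in y, 45 to 91 mm up). Lowest 14 mm: D-shaped foot, 30 mm in diameter, flat 7 mm from the axis on the sail side. Enters the socket (2.5 mm play) only with sails on the white stripe's side (same yaw). Origin: centre of underside.
- tree: Toy tree, 80 mm high: brown round foot 38 mm in diameter and 7 mm high, thin trunk, green crown 36 mm in diameter between 28 and 62 mm above its underside, domed top; about 60 g. Alike from all sides. Origin: centre of its underside.
- tub: Bystander: closed white plastic tub with a white lid, 90 mm in diameter, 65 mm high. Leave it alone. Origin: centre of its underside.
- glue: Bystander: yellow bottle with an orange cap, 52 mm in diameter, 140 mm high. Leave it alone. Origin: centre of its underside.
- brush: Bystander: brush lying on the bench, 170 mm long. Leave it alone. Origin: on its underside, about mid-length; x runs along it.
Mind the look-alikes: they are no part of the job. What is meant by the roof is not orange, and is the smaller of those in its own colour.

How it is judged:
At the end, for the whole second after the job is handed in: House within 12 mm of the plot centre, roof on it within 10 mm, each in line within 0.21 rad (either way round); windmill fully down in its socket, flat to flat; tree on the board within 16 mm of halfway from plot to pond. All upright within 0.12 rad, released, at rest (horizontal distance between house and plot below 0.012 m and z of house in the frame of plot below 0.008 m and angle between the x axis of house and the x axis of plot, either way round below 0.21 rad and horizontal distance between roof and house below 0.01 m and z of roof in the frame of house between 0.042 and 0.049 m and angle between the x axis of roof and the x axis of house, either way round below 0.21 rad and horizontal distance between windmill and millbase below 0.008 m and z of windmill in the frame of millbase below 0.007 m and angle between the x axis of windmill and the x axis of millbase, either way round below 0.8 rad and horizontal distance between tree and plot below 0.111 m and horizontal distance between tree and pond below 0.111 m and horizontal distance between tree and millbase between 0.1485 and 0.1805 m and height (world z) of tree below 0.012 m and angle between each of house, roof, windmill, tree's own z axis and vertical below 0.12 rad and linear speed of each of house, roof, windmill, tree below 0.02 m/s); the robot touches nothing.
It fails at once if the tub is disturbed (moved more than 20 mm) (distance of tub from where it was at the start of the episode above 0.02 m).
It fails at once if the bottle is disturbed (moved more than 20 mm) (distance of glue from where it was at the start of the episode above 0.02 m).
It fails at once if the brush is disturbed (moved more than 20 mm) (distance of brush from where it was at the start of the episode above 0.02 m).
It also fails if it takes over 109 s, if anything falls off the work surface, if the arm or the gripper's body presses on something with over 40 N, if the wrist force passes 120 N, or if a joint passes its speed limit or range.

## Working session

There is one attempt and no reset: what is moved stays moved. The work goes in short steps, Python scripts to look and compute and a tool call to move; the robot and the scene stay as the last step left them, time stands still between calls to the robot, and variables do not carry over. Pictures are saved under pics/ and viewed, and the job is handed in when it is done.

Besides the shell and the picture viewer there is one more tool, called after "Request:" by a JSON object that holds its "name" and its "arguments", one argument or row to a line. jog_arm: Moves the arm, as the interface text tells. Its arguments: {"type":"object","properties":{"series":{"type":"array","items":{"type":"array","items":{"type":"number"}}},"grip_force":{"type":"number"}},"required":["series"]}

```bash
mkdir -p pics; ls
python3 - <<'E'
from rig import *
import cv2, numpy as np
o=get_obs(); print(o)
for n in("top","side"):
    c=camera(n); cv2.imwrite(f"pics/{n}0.png",c["img"][:,:,::-1]); np.savez(f"{n}0.npz",**c)
    R=cv2.Rodrigues(np.array(c["rvec"]))[0]; print(n,c["camera_matrix"],-R.T@np.array(c["tvec"]).ravel(),R)
E
```

```text
pics
{'time': 0.0, 'q': array([ 1.03348672e+00,  5.28456248e-01,  1.43389964e+00, -5.47781635e-05,
        1.18141130e+00, -1.78502655e-01]), 'joint_velocities': array([ 0.00137357, -0.00019949,  0.00083073,  0.00062539,  0.00066815,
        0.00031792]), 'joint_torque': array([ 3.33299913e-04, -4.40041924e+01, -1.76590794e+01,  6.34123106e-02,
        5.82697929e-02, -1.81341043e-04]), 'position': array([0.21904934, 0.58450661, 0.19507865]), 'tool_rot': array([ 0.58152698,  0.40206745, -0.40345185, -0.5808569 ]), 'ft_force': array([0.29958865, 0.65322789, 0.0052443 ]), 'moment': array([ 0.04441318, -0.01089739, -0.00168845]), 'grip_width': 0.08687521422708866}
top [[508.88867659   0.         312.80868213]
 [  0.         508.88867659 230.30277165]
 [  0.           0.           1.        ]] [ 0.52115728 -0.11644167  1.06897991] [[-0.01170789 -0.99987232 -0.01087483]
 [-0.99780879  0.01239061 -0.06499308]
 [ 0.06511953  0.01009007 -0.99782646]]
side [[568.74208465   0.         319.73164477]
 [  0.         568.74208465 233.25841128]
 [  0.           0.           1.        ]] [-0.22695858 -1.0383741   0.75054609] [[ 0.7560363  -0.65440456  0.01279792]
 [-0.31225483 -0.37779572 -0.87164632]
 [ 0.57524432  0.65500005 -0.48996826]]
```

View pics/top0.png

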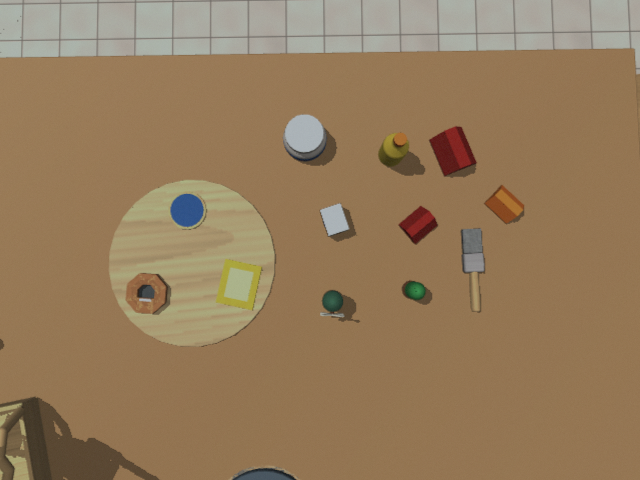

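View pics/side0.png

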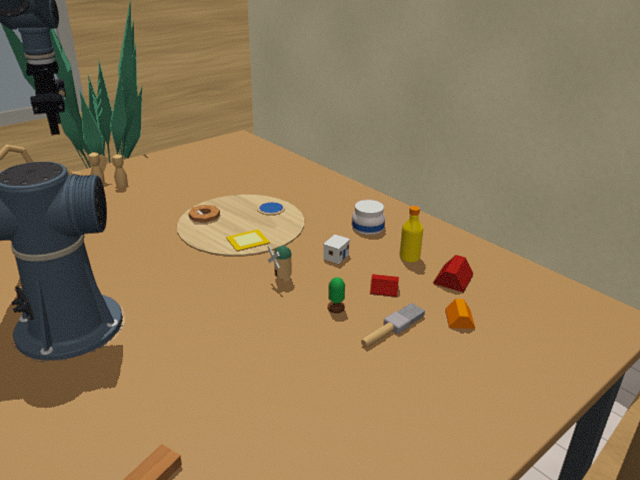

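Run:
```python
from rig import *
from scipy.spatial.transform import Rotation as Ro
print(Ro.from_quat(get_obs()["tool_rot"]).as_matrix())
```

```text
[[ 3.51105245e-01 -1.00530599e-03 -9.36335462e-01]
 [ 9.36333972e-01 -1.70474408e-03  3.51106516e-01]
 [-1.94918182e-03 -9.99998042e-01  3.42757565e-04]]
```

```bash
cat > h.py <<'E'
import numpy as np, cv2
from scipy.spatial.transform import Rotation as Ro
def load(n):
    return dict(np.load(n))
def cloud(c):
    K=c["camera_matrix"];R=cv2.Rodrigues(np.array(c["rvec"]))[0];t=np.array(c["tvec"]).ravel()
    d=c["depth"];v,u=np.mgrid[:480,:640]
    P=np.stack([(u-K[0,2])/K[0,0]*d,(v-K[1,2])/K[1,1]*d,d],-1)
    return (P-t)@R   # world
def ray(c,u,v,z):
    K=c["camera_matrix"];R=cv2.Rodrigues(np.array(c["rvec"]))[0];t=np.array(c["tvec"]).ravel()
    o=-R.T@t; r=R.T@np.array([(u-K[0,2])/K[0,0],(v-K[1,2])/K[1,1],1.])
    return o+r*(z-o[2])/r[2]
def proj(c,p):
    return cv2.projectPoints(np.array(p,float).reshape(-1,3),np.array(c["rvec"]),np.array(c["tvec"]),c["camera_matrix"],None)[0][:,0]
E
python3 - <<'E'
from h import *
c=load("top0.npz");im=c["img"][:,:,::-1]
def crop(x0,y0,x1,y1,s): return cv2.resize(im[y0:y1,x0:x1],None,fx=s,fy=s,interpolation=cv2.INTER_CUBIC)
cv2.imwrite("pics/t_a.png",crop(100,170,290,350,4)[:600]); 
cv2.imwrite("pics/t_b.png",crop(305,115,535,325,3)[:600])
P=cloud(c)
for n,(u,v) in dict(house=(335,217),mill=(333,301),tree=(415,291),roof=(418,223),bigred=(453,148),orange=(508,203),tub=(305,134),glue=(400,139),brush=(474,262),plot=(239,286),pond=(187,210),hole=(147,293),board=(200,260)).items(): print(n,P[v,u].round(4))
E
```

```text
house [ 0.6147 -0.1513  0.0415]
mill [ 0.4493 -0.1435  0.0905]
tree [ 0.4659 -0.3024  0.0785]
roof [ 0.6013 -0.3211  0.0299]
bigred [ 0.7528 -0.3938  0.0416]
orange [ 0.64   -0.5059  0.0296]
tub [ 0.7797 -0.093   0.0664]
glue [ 0.7495 -0.2706  0.1371]
brush [ 0.5204 -0.4361  0.0182]
plot [0.4764 0.0486 0.0107]
pond [0.6363 0.1579 0.0087]
hole [0.4641 0.2403 0.0092]
board [0.5313 0.131  0.0053]
```

View pics/t_a.png

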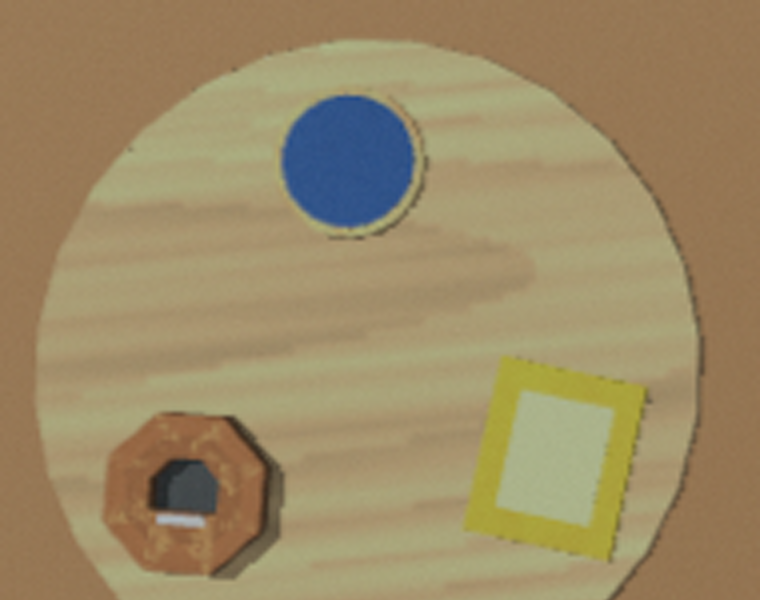

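View pics/t_b.png

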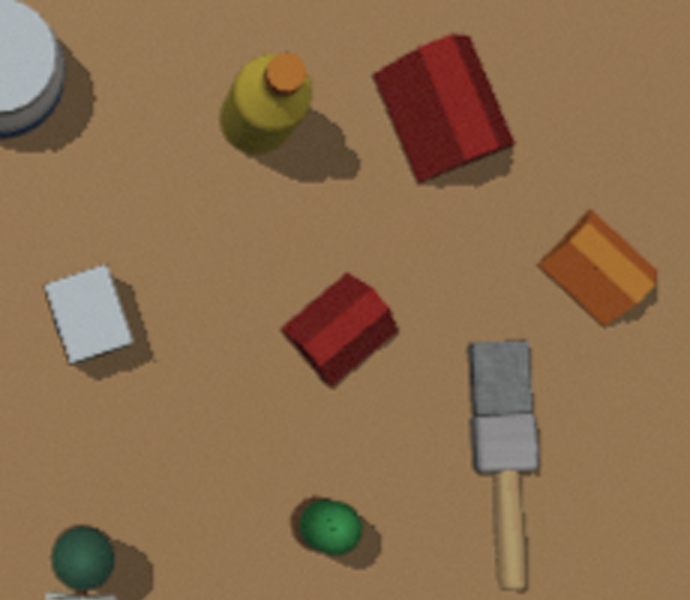

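```bash
cat > meas.py <<'E'
from h import *
def rect(c,mask,z,name,box):
    x0,y0,x1,y1=box; m=np.zeros_like(mask);m[y0:y1,x0:x1]=mask[y0:y1,x0:x1]
    n,l,s,ce=cv2.connectedComponentsWithStats(m.astype(np.uint8)); 
    k=1+np.argmax(s[1:,4]); m=l==k
    v,u=np.nonzero(m)
    XY=np.array([ray(c,a,b,z)[:2] for a,b in zip(u,v)])
    r=cv2.minAreaRect((XY*1000).astype(np.float32))
    bx=cv2.boxPoints(r); e=[bx[1]-bx[0],bx[2]-bx[1]]; e=max(e,key=np.linalg.norm)
    M=XY.mean(0); C=np.cov((XY-M).T);w,V=np.linalg.eigh(C);a=V[:,1]
    print(name,"n",len(u),"mean",(M*1000).round(1),"rectc",np.round(r[0],1),"size",np.round(sorted(r[1]),1),"yaw",round(np.degrees(np.arctan2(e[1],e[0]))%180,1),"pca",round(np.degrees(np.arctan2(a[1],a[0]))%180,1))
    return M
E
python3 - <<'E'
from meas import *
c=load("top0.npz");im=np.ascontiguousarray(c["img"]);hsv=cv2.cvtColor(im,cv2.COLOR_RGB2HSV).astype(int)
H,S,V=hsv[...,0],hsv[...,1],hsv[...,2]
for p in [(239,286),(222,290),(187,210),(335,217),(418,223),(412,228),(147,299),(415,291),(333,301),(332,316)]: print(p,hsv[p[1],p[0]],end=' ')
print()
np.save("hsv.npy",hsv)
rect(c,(H>22)&(H<32)&(S>180),.010,"yellowplot",(210,255,265,315))
pl=((H>22)&(H<36)&(S>60)&(V>100))
rect(c,(H>100)&(S>120),.010,"pond",(165,185,210,235))
rect(c,(S<60)&(V>140),.045,"house",(315,200,352,240))
red=((H<5)|(H>172))&(S>150)
rect(c,red&(V>60),.0,"roof all",(395,200,440,248))
rect(c,red&(V>125),.032,"roof ridge",(395,200,440,248))
rect(c,red&(V>60),.0,"bigroof all",(425,120,480,180))
rect(c,(S<70)&(V>130),.022,"stripe",(130,294,165,308))
rect(c,(S<110)&(V<90),.009,"holefloor",(130,280,165,300))
rect(c,(H>5)&(H<12)&(S>120)&(V>110),.022,"octagon",(120,268,172,318))
rect(c,(H>50)&(H<85)&(S>100),.06,"tree",(395,275,435,305))
rect(c,(H>60)&(H<90)&(S>60),.08,"millcap",(318,285,350,314))
rect(c,(S<70)&(V>130),.091,"sails",(315,310,350,322))
E
```

```text
(239, 286) [ 36  57 179] (222, 290) [ 27 167 170] (187, 210) [108 164 137] (335, 217) [100  17 182] (418, 223) [  1 189 132] (412, 228) [  1 187 135] (147, 299) [ 13  11 168] (415, 291) [ 67 155 102] (333, 301) [ 74 106  99] (332, 316) [ 16 106  91] Traceback (most recent call last):
  File "<stdin>", line 7, in <module>
  File "meas.py", line 5, in rect
    k=1+np.argmax(s[1:,4]); m=l==k
        ~~~~~~~~~^^^^^^^^^
    return _wrapfunc(a, 'argmax', axis=axis, out=out, **kwds)
    return bound(*args, **kwds)
ValueError: attempt to get argmax of an empty sequence
```

```bash
cat > seg.py <<'E'
from meas import *
def T(f,*a):
    try: return f(*a)
    except Exception as e: print(a[3],"none")
E
python3 - <<'E'
from seg import *
c=load("top0.npz");im=np.ascontiguousarray(c["img"]);hsv=cv2.cvtColor(im,cv2.COLOR_RGB2HSV).astype(int)
H,S,V=hsv[...,0],hsv[...,1],hsv[...,2]
T(rect,c,(H>22)&(H<32)&(S>140),.010,"yellowplot",(210,255,265,315))
T(rect,c,(H>32)&(H<40)&(S<100)&(V>150),.010,"patch",(220,264,260,305))
T(rect,c,(H>100)&(S>120),.010,"pond",(165,185,210,235))
T(rect,c,(S<40)&(V>150),.045,"house",(315,200,352,240))
red=((H<5)|(H>172))&(S>150)
T(rect,c,red&(V>60),.0,"roof all",(395,200,440,248))
T(rect,c,red&(V>115),.032,"roof ridge",(395,200,440,248))
T(rect,c,red&(V>60),.0,"bigroof all",(425,120,480,180))
T(rect,c,(S<70)&(V>130),.022,"stripe",(130,294,165,308))
T(rect,c,(S<110)&(V<90),.009,"holefloor",(130,280,165,300))
T(rect,c,(H>4)&(H<14)&(S>120)&(V>110),.022,"octagon",(120,268,172,318))
T(rect,c,(H>50)&(H<85)&(S>90),.06,"tree",(395,275,435,305))
T(rect,c,(H>60)&(H<90)&(S>60),.08,"millcap",(318,285,350,314))
T(rect,c,(S<70)&(V>110),.091,"sails",(315,310,350,322))
c=load("top0.npz");im=im[:,:,::-1]
a=cv2.resize(im[280:330,300:380],None,fx=7,fy=7,interpolation=cv2.INTER_CUBIC)
b=cv2.resize(im[270:320,120:180],None,fx=7,fy=7,interpolation=cv2.INTER_CUBIC)
s=load("side0.npz")["img"][:,:,::-1]
d=cv2.resize(s[240:300,250:450],None,fx=4,fy=4,interpolation=cv2.INTER_CUBIC)
o=np.zeros((600,800,3),np.uint8); o[:350,:380]=a[:,:380]; o[:350,380:800]=b;o[350:590]=d
cv2.imwrite("pics/z1.png",o)
E
```

```text
yellowplot n 866 mean [480.2  49.4] rectc [480.6  49.6] size [77.5 91.1] yaw 167.1 pca 166.8
patch n 680 mean [480.7  50.2] rectc [480.8  50.4] size [48.4 60.7] yaw 167.4 pca 168.6
pond n 806 mean [637.  158.4] rectc [637.3 158.6] size [65.3 65.4] yaw 89.3 pca 17.5
house n 577 mean [ 610.5 -148.9] rectc [ 610.3 -148.8] size [42.9 55.1] yaw 17.6 pca 18.3
roof all n 746 mean [ 602.3 -328.1] rectc [ 602.6 -328.2] size [52.6 65.8] yaw 129.4 pca 129.4
roof ridge n 249 mean [ 600.2 -324.7] rectc [ 600.4 -324.6] size [17.8 59.4] yaw 129.3 pca 129.3
bigroof all n 1367 mean [ 757.8 -403.2] rectc [ 758.6 -402.6] size [72.2 88.2] yaw 21.2 pca 16.2
stripe n 37 mean [451.5 240.7] rectc [451.6 241. ] size [ 6.1 22.7] yaw 89.4 pca 82.6
holefloor n 175 mean [467.1 242.5] rectc [468.2 242.4] size [24.8 29.5] yaw 89.4 pca 86.5
octagon n 469 mean [474.6 235. ] rectc [472.1 234.3] size [67.1 82.9] yaw 58.4 pca 63.0
tree n 290 mean [ 466.4 -305.4] rectc [ 466.7 -305.2] size [32.9 39.5] yaw 70.9 pca 72.0
millcap n 318 mean [ 449.1 -142.5] rectc [ 449.5 -142.8] size [36.4 36.7] yaw 89.4 pca 19.8
sails n 65 mean [ 424.1 -139.2] rectc [ 424.5 -140.3] size [ 6.2 44.2] yaw 85.6 pca 84.7
```

View pics/z1.png

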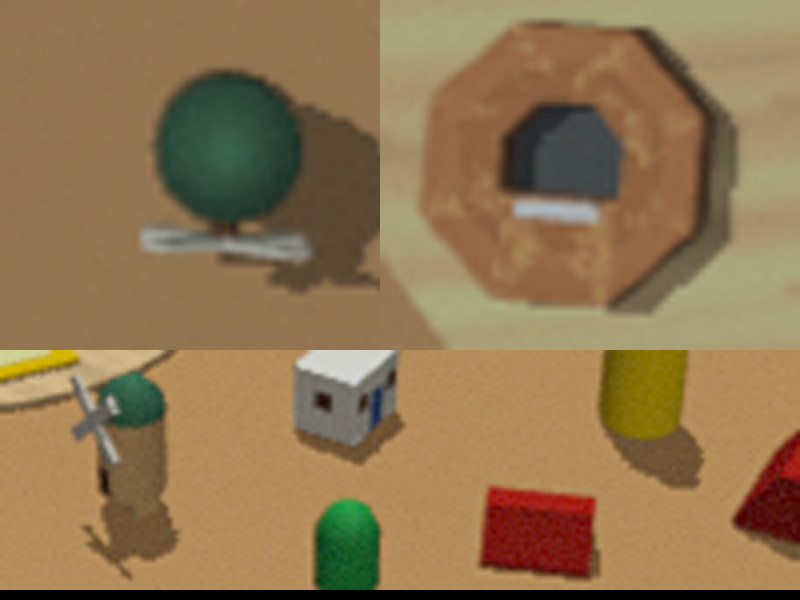

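Run:
```python
from seg import *
c=load("top0.npz");im=np.ascontiguousarray(c["img"]);hsv=cv2.cvtColor(im,cv2.COLOR_RGB2HSV).astype(int)
H,S,V=hsv[...,0],hsv[...,1],hsv[...,2]
P=cloud(c)
print(hsv[275:312:6,124:170:6].tolist()[3])
m=(H>3)&(H<13)&(S>105)&(V>95)&(P[...,2]>.012)
mm=np.zeros_like(m);mm[268:318,120:172]=m[268:318,120:172]
n,l,s,ce=cv2.connectedComponentsWithStats(mm.astype(np.uint8));k=1+np.argmax(s[1:,4]);v,u=np.nonzero(l==k)
XY=np.array([ray(c,a,b,.022)[:2]*1000 for a,b in zip(u,v)]).astype(np.float32)
h=cv2.convexHull(XY);M=cv2.moments(h);print("octhull",M['m10']/M['m00'],M['m01']/M['m00'],M['m00'],"ideal",0.8284*81**2, XY.min(0),XY.max(0))
for ang in range(0,45,3):
    d=np.array([np.cos(np.radians(ang)),np.sin(np.radians(ang))]);w=[np.ptp(XY@[np.cos(np.radians(ang+k*45)),np.sin(np.radians(ang+k*45))]) for k in range(4)]
    print(ang,round(sum(w)/4,1),end='; ')
for q in [(146.2,293.35)]: print(ray(c,*q,.022))
print("hub",ray(c,332.6,314.7,.068))
s=load("side0.npz");print("tree foot ray side proj",proj(s,[[.466,-.305,0],[.4487,-.143,0],[.4487,-.143,.089],[.466,-.305,.08],[.480,.050,.01],[.637,.1585,.01],[.602,-.326,.032],[.610,-.149,.045]]).round(1))
```

```text
[[20, 86, 163], [13, 140, 151], [13, 138, 126], [95, 22, 71], [99, 24, 75], [13, 99, 108], [13, 141, 145], [14, 113, 63]]
octhull 487.7223422313874 245.01336850584863 29.56143144937232 ideal 5435.1324 [483.23267 242.38525] [491.44376 248.61638]
0 6.9; 3 6.9; 6 7.0; 9 7.0; 12 7.1; 15 7.1; 18 7.0; 21 7.1; 24 7.1; 27 7.0; 30 7.0; 33 6.9; 36 6.9; 39 6.9; 42 6.9; [0.46405352 0.23764324 0.022     ]
hub [ 0.4211429  -0.14296966  0.068     ]
tree foot ray side proj [[335.4 306.6]
 [283.9 277.7]
 [283.1 245.2]
 [336.4 276.1]
 [247.9 238.5]
 [271.5 206.8]
 [386.2 276.4]
 [336.6 240.4]]
```

Run:
```python
from seg import *
c=load("top0.npz");im=np.ascontiguousarray(c["img"]);hsv=cv2.cvtColor(im,cv2.COLOR_RGB2HSV).astype(int)
H,S,V=hsv[...,0],hsv[...,1],hsv[...,2]
m=(H>3)&(H<16.5)&(S>98)&(V>95)
mm=np.zeros_like(m);mm[271:315,124:168]=m[271:315,124:168]
n,l,s,ce=cv2.connectedComponentsWithStats(mm.astype(np.uint8),connectivity=4);k=1+np.argmax(s[1:,4]);v,u=np.nonzero(l==k)
XY=np.array([ray(c,a,b,.022)[:2]*1000 for a,b in zip(u,v)]).astype(np.float32)
h=cv2.convexHull(XY);M=cv2.moments(h);print("octhull",M['m10']/M['m00'],M['m01']/M['m00'],M['m00'],"ideal",0.8284*81**2, XY.min(0),XY.max(0))
for ang in range(-15,30,3):
    w=[np.ptp(XY@[np.cos(np.radians(ang+k*45)),np.sin(np.radians(ang+k*45))]) for k in range(4)]
    print(ang,round(sum(w)/4,1),end='; ')
```

```text
octhull 464.86169754545875 239.08736323064622 5352.0738262832165 ideal 5435.1324 [423.9239  198.89331] [505.81644 279.3552 ]
-15 84.0; -12 83.0; -9 81.9; -6 81.2; -3 81.5; 0 81.9; 3 83.0; 6 84.0; 9 84.7; 12 85.3; 15 85.5; 18 85.6; 21 85.5; 24 85.2; 27 84.7;
```

```bash
cat > go.py <<'E'
from rig import *
from h import *
import sys
# args: x y z(mm) jawyaw(deg) groups
o=get_obs();R=Ro.from_quat(o["tool_rot"]).as_matrix();p=o["position"]*1000
print("t",round(o["time"],2),"p",p.round(1),"yaw",round(np.degrees(np.arctan2(R[1,0],R[0,0])),1),"tilt",R[2].round(4),"F",o["ft_force"].round(1),"w",round(o["grip_width"]*1000,1))
for a in sys.argv[1:]:
    x,y,z,yaw=map(float,a.split(","))
    yr=np.radians(yaw);T=np.column_stack([[np.cos(yr),np.sin(yr),0],[0,0,-1],[-np.sin(yr),np.cos(yr),0]])
    print(a,"->",(R.T@(np.array([x,y,z])-p)).round(1),Ro.from_matrix(R.T@T).as_rotvec().round(3))
E
python3 go.py 480,150,160,69.4 448.7,-143,160,87 448.7,-143,31,87
```

```text
t 0.1 p [219.1 584.6 195.2] yaw 69.4 tilt [-1.9e-03 -1.0e+00  3.0e-04] F [-0.9  0.5 -0.2] w 87.2
480,150,160,69.4 -> [-315.2   35.6 -396.9] [-0.     0.001 -0.002]
448.7,-143,160,87 -> [-600.6   36.2 -470.5] [-0.001 -0.306 -0.002]
448.7,-143,31,87 -> [-600.3  165.2 -470.5] [-0.001 -0.306 -0.002]
```

Request:
{"name": "jog_arm", "arguments": {
  "series": [
    [-315,36,-397,0,0,0,-1],
    [-315,36,-397,0,0,0,-1],
    [-315,36,-397,0,0,0,-1],
    [-315,36,-397,0,0,0,-1],
    [-315,36,-397,0,0,0,-1],
    [-315,36,-397,0,0,0,-1],
    [-315,36,-397,0,0,0,-1],
    [-315,36,-397,0,0,0,-1],
    [-600,36,-470,0,-0.306,0,-1],
    [-600,36,-470,0,-0.306,0,-1],
    [-600,36,-470,0,-0.306,0,-1],
    [-600,36,-470,0,-0.306,0,-1],
    [-600,36,-470,0,-0.306,0,-1],
    [-600,36,-470,0,-0.306,0,-1],
    [-600,36,-470,0,-0.306,0,-1],
    [-600,36,-470,0,-0.306,0,-1]
  ]
}}

```text
time: 2.1
position: [0.4484, -0.1399, 0.1599]
tool_rot: [-0.512, -0.487, 0.487, 0.513]
ft_force: [0.8, 0.3, -0.2]
grip_width: 0.0873
```

```bash
python3 go.py 448.7,-143,80,87 448.7,-143,31,87
python3 - <<'E'
from rig import *
import cv2,numpy as np
for n in("top","side"):
    c=camera(n); np.savez(n+"1.npz",**c); cv2.imwrite(f"pics/{n}1.png",c["img"][:,:,::-1])
E
```

```text
t 2.1 p [ 448.4 -139.9  159.9] yaw 87.1 tilt [ 8.e-04 -1.e+00  1.e-03] F [ 0.8  0.3 -0.2] w 87.3
448.7,-143,80,87 -> [-3.1 79.9 -0.5] [-0.001  0.002  0.001]
448.7,-143,31,87 -> [ -3.2 128.9  -0.5] [-0.001  0.002  0.001]
```

View pics/side1.png

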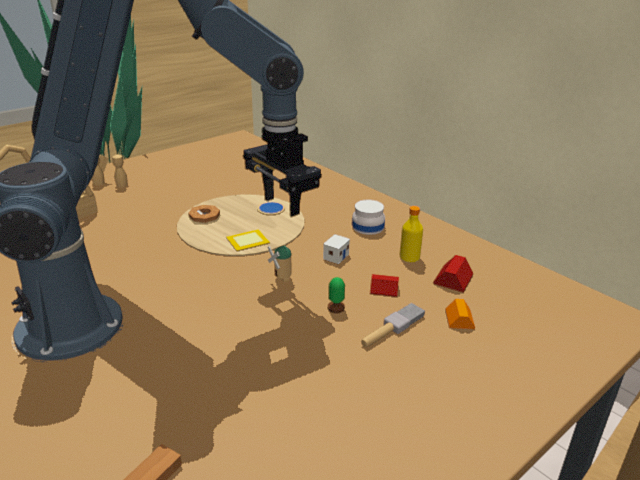

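View pics/top1.png

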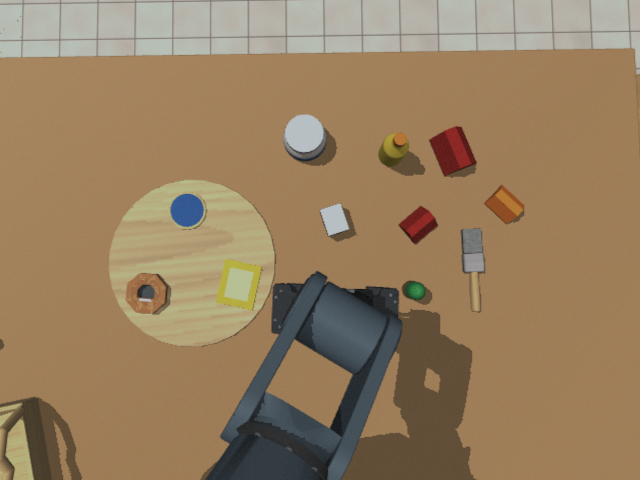

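Request:
{"name": "jog_arm", "arguments": {
  "series": [
    [-0.5,60,0,0,0,0,-1],
    [-0.5,100,0,0,0,0,-1],
    [-0.5,128,0,0,0,0,-1],
    [-0.5,128,0,0,0,0,-1],
    [-0.5,128,0,0,0,0,1],
    [-0.5,128,0,0,0,0,1],
    [-0.5,128,0,0,0,0,1],
    [-0.5,128,0,0,0,0,1],
    [-0.5,128,0,0,0,0,1],
    [-0.5,128,0,0,0,0,1]
  ],
  "grip_force": 20
}}

```text
time: 3.45
position: [0.4489, -0.1424, 0.0322]
tool_rot: [0.513, 0.487, -0.487, -0.513]
ft_force: [-0.2, 0.1, 1.3]
grip_width: 0.0398
```

```bash
python3 - <<'E'
from rig import *
import cv2,numpy as np
for n in("side",):
    c=camera(n); np.savez(n+"2.npz",**c); cv2.imwrite(f"pics/{n}2.png",cv2.resize(c["img"][180:300,200:360,::-1],None,fx=5,fy=5))
E
python3 go.py
```

```text
t 3.5 p [ 448.9 -142.4   32.2] yaw 87.0 tilt [-3.e-04 -1.e+00 -4.e-04] F [-0.9 -0.4  1.9] w 39.8
```

View pics/side2.png

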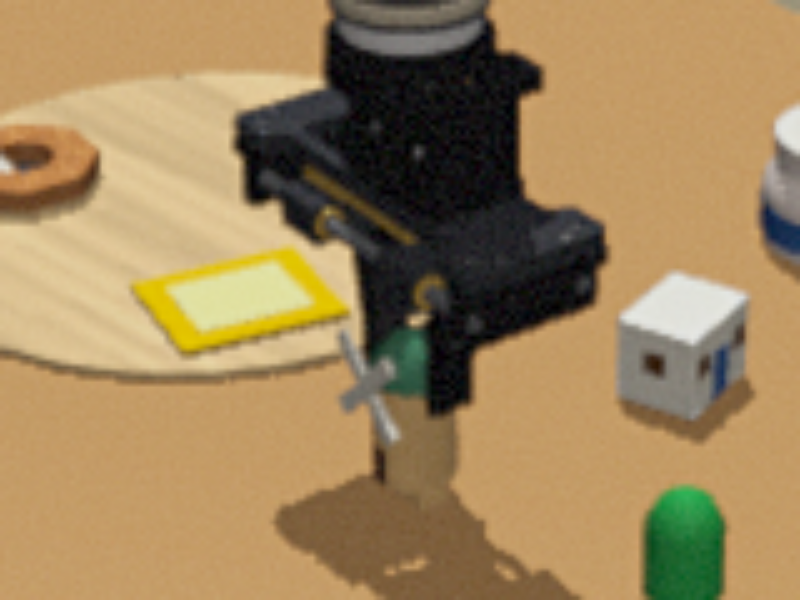

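```bash
python3 go.py  448.9,-142.4,130,87 465,239.3,130,85 465,239.3,60,85
```

```text
t 3.5 p [ 448.9 -142.4   32.2] yaw 87.0 tilt [-3.e-04 -1.e+00 -4.e-04] F [-0.9 -0.4  1.9] w 39.8
448.9,-142.4,130,87 -> [ -0.1 -97.8  -0. ] [ 0. -0. -0.]
465,239.3,130,85 -> [381.9 -97.9   4.1] [ 0.     0.034 -0.   ]
465,239.3,60,85 -> [382.  -27.9   4.1] [ 0.     0.034 -0.   ]
```

Request:
{"name": "jog_arm", "arguments": {
  "series": [
    [0,-50,0,0,0,0,1],
    [0,-98,0,0,0,0,1],
    [60,-98,0,0,0,0,1],
    [120,-98,0,0,0,0,1],
    [180,-98,0,0,0,0,1],
    [240,-98,2,0,0.034,0,1],
    [300,-98,4,0,0.034,0,1],
    [350,-98,4,0,0.034,0,1],
    [382,-98,4,0,0.034,0,1],
    [382,-70,4,0,0.034,0,1],
    [382,-40,4,0,0.034,0,1],
    [382,-30,4,0,0.034,0,1],
    [382,-30,4,0,0.034,0,1],
    [382,-30,4,0,0.034,0,1]
  ]
}}

```text
time: 5.25
position: [0.4658, 0.2396, 0.0628]
tool_rot: [0.522, 0.478, -0.477, -0.521]
ft_force: [0.5, 0.1, -0.9]
grip_width: 0.0398
```

```bash
python3 go.py
python3 - <<'E'
from rig import *
import cv2,numpy as np
t=camera("top");c=camera("side"); np.savez("side3.npz",**c);np.savez("top3.npz",**t)
a=cv2.resize(c["img"][160:240,150:280,::-1],None,fx=6,fy=6,interpolation=cv2.INTER_CUBIC)
cv2.imwrite("pics/side3.png",a)
cv2.imwrite("pics/top3.png",cv2.resize(t["img"][230:350,80:240,::-1],None,fx=5,fy=5,interpolation=cv2.INTER_CUBIC))
E
```

```text
t 5.25 p [465.8 239.6  62.8] yaw 85.0 tilt [ 6.0e-04 -1.0e+00 -1.6e-03] F [ 0.5  0.1 -0.9] w 39.8
```

View pics/side3.png

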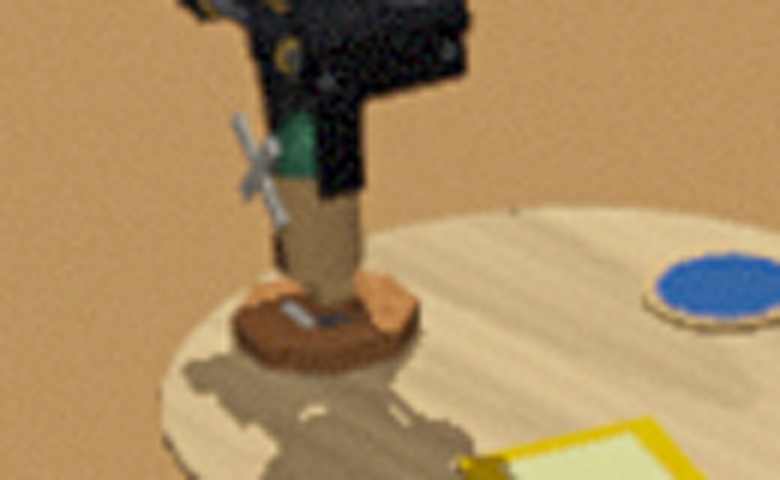

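View pics/top3.png

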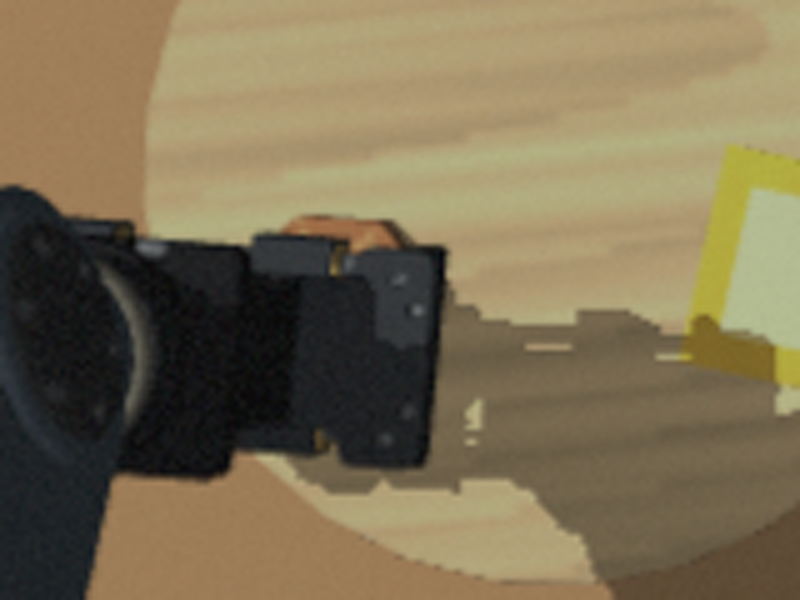

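Request:
{"name": "jog_arm", "arguments": {
  "series": [
    [0,4,0.6,0,0,0,1],
    [0,8,0.6,0,0,0,1],
    [0,11,0.6,0,0,0,1],
    [0,11,0.6,0,0,0,1]
  ]
}}

```text
time: 5.85
position: [0.4641, 0.2395, 0.0507]
tool_rot: [-0.521, -0.478, 0.478, 0.521]
ft_force: [0.1, 0.0, -0.8]
grip_width: 0.04
```

Request:
{"name": "jog_arm", "arguments": {
  "series": [
    [0,4,0,0,0,0,1],
    [0,8,0,0,0,0,1],
    [0,9.5,0,0,0,0,1],
    [0,9.5,0,0,0,0,1]
  ]
}}

```text
time: 6.35
position: [0.4644, 0.2396, 0.0415]
tool_rot: [-0.521, -0.478, 0.478, 0.521]
ft_force: [0.3, 0.0, -0.9]
grip_width: 0.0398
```

Fully home within a millimetre and with no contact force; open, then retract upward.

Request:
{"name": "jog_arm", "arguments": {
  "series": [
    [0,0,0,0,0,0,-1],
    [0,0,0,0,0,0,-1],
    [0,0,0,0,0,0,-1],
    [0,0,0,0,0,0,-1],
    [0,0,0,0,0,0,-1],
    [0,-50,0,0,0,0,-1],
    [0,-110,0,0,0,0,-1],
    [0,-110,0,0,0,0,-1]
  ]
}}

```text
time: 7.35
position: [0.468, 0.2407, 0.1561]
tool_rot: [0.523, 0.481, -0.474, -0.519]
ft_force: [0.0, -0.9, 0.1]
grip_width: 0.0866
```

```bash
python3 - <<'E'
from rig import *
import cv2,numpy as np
c=camera("side"); 
a=cv2.resize(c["img"][160:240,150:280,::-1],None,fx=6,fy=6,interpolation=cv2.INTER_CUBIC)
cv2.imwrite("pics/side4.png",a)
E
python3 go.py 480,50,180,85 610.4,-148.8,160,108 610.4,-148.8,11,108
```

```text
t 7.4 p [465.9 240.1 153.8] yaw 85.0 tilt [ 0.0019 -1.     -0.0053] F [-1.3 -0.1 -0.4] w 86.7
480,50,180,85 -> [-188.1  -26.4  -30.6] [0.005 0.001 0.002]
610.4,-148.8,160,108 -> [-374.9   -6.  -177.6] [ 0.006 -0.401  0.001]
610.4,-148.8,11,108 -> [-375.2  143.  -176.8] [ 0.006 -0.401  0.001]
```

View pics/side4.png

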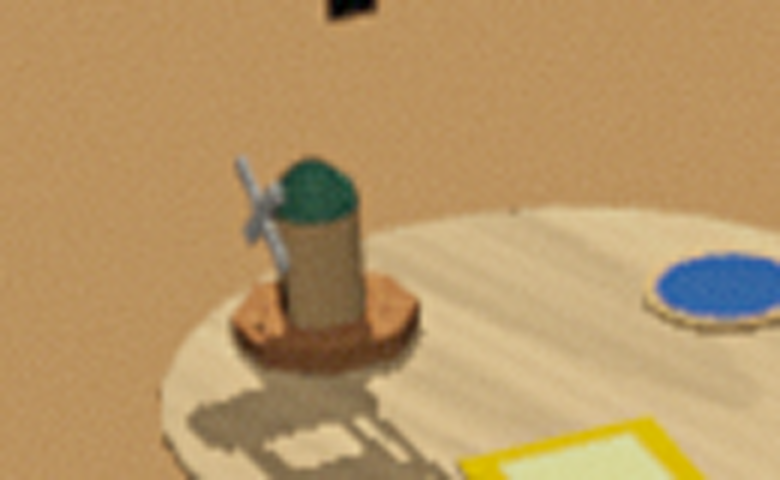

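Request:
{"name": "jog_arm", "arguments": {
  "series": [
    [-60,-6,-30,0,0,0,-1],
    [-120,-6,-60,0,-0.1,0,-1],
    [-180,-6,-90,0,-0.2,0,-1],
    [-240,-6,-120,0,-0.3,0,-1],
    [-300,-6,-150,0,-0.401,0,-1],
    [-350,-6,-170,0,-0.401,0,-1],
    [-375,-6,-178,0,-0.401,0,-1],
    [-375,-6,-178,0,-0.401,0,-1],
    [-375,-6,-178,0,-0.401,0,-1],
    [-375,-6,-178,0,-0.401,0,-1],
    [-375,-6,-178,0,-0.401,0,-1]
  ]
}}

```text
time: 8.78
position: [0.6089, -0.148, 0.1575]
tool_rot: [-0.415, -0.572, 0.572, 0.415]
ft_force: [0.5, -0.5, 1.1]
grip_width: 0.0872
```

```bash
python3 go.py 610.4,-148.8,11,108
```

```text
t 8.78 p [ 608.9 -148.   157.5] yaw 108.1 tilt [ 5.e-04 -1.e+00  4.e-04] F [ 0.5 -0.5  1.1] w 87.2
610.4,-148.8,11,108 -> [ -1.3 146.5  -1.3] [-0.     0.002  0.001]
```

Request:
{"name": "jog_arm", "arguments": {
  "series": [
    [-1,60,-1.2,0,0,0,-1],
    [-1,115,-1.2,0,0,0,-1],
    [-1,140,-1.2,0,0,0,-1],
    [-1,146,-1.2,0,0,0,-1],
    [-1,146,-1.2,0,0,0,-1],
    [-1,146,-1.2,0,0,0,1],
    [-1,146,-1.2,0,0,0,1],
    [-1,146,-1.2,0,0,0,1],
    [-1,146,-1.2,0,0,0,1],
    [-1,146,-1.2,0,0,0,1]
  ]
}}

```text
time: 10.02
position: [0.6106, -0.15, 0.0116]
tool_rot: [0.416, 0.572, -0.572, -0.416]
ft_force: [-0.5, 0.8, 0.3]
grip_width: 0.0449
```

```bash
python3 go.py 610,-148.8,110,108 480.8,50,110,77 480.8,50,21.5,77
```

```text
t 10.03 p [ 610.6 -150.    11.6] yaw 108.0 tilt [ 1.e-04 -1.e+00 -0.e+00] F [-0.5  0.8  0.3] w 44.9
610,-148.8,110,108 -> [  1.3 -98.4   0.2] [ 0. -0.  0.]
480.8,50,110,77 -> [230.3 -98.3  61.6] [0.    0.541 0.   ]
480.8,50,21.5,77 -> [230.3  -9.8  61.7] [0.    0.541 0.   ]
```

Request:
{"name": "jog_arm", "arguments": {
  "series": [
    [0,-50,0,0,0,0,1],
    [0,-98,0,0,0,0,1],
    [58,-98,15,0,0.15,0,1],
    [116,-98,31,0,0.3,0,1],
    [174,-98,46,0,0.45,0,1],
    [215,-98,60,0,0.541,0,1],
    [230,-98,61.5,0,0.541,0,1],
    [230,-60,61.5,0,0.541,0,1],
    [230,-25,61.5,0,0.541,0,1],
    [230,-13,61.5,0,0.541,0,1],
    [230,-13,61.5,0,0.541,0,1],
    [230,-13,61.5,0,0.541,0,1]
  ]
}}

```text
time: 11.52
position: [0.4822, 0.0494, 0.0254]
tool_rot: [0.554, 0.441, -0.44, -0.553]
ft_force: [-0.5, -0.3, -1.4]
grip_width: 0.0432
```

```bash
python3 go.py 480.8,50,21.6,77
```

```text
t 11.53 p [482.2  49.4  25.4] yaw 77.0 tilt [ 2.0e-04 -1.0e+00 -2.1e-03] F [-0.5 -0.3 -1.4] w 43.2
480.8,50,21.6,77 -> [0.3 3.8 1.5] [0.002 0.    0.   ]
```

Request:
{"name": "jog_arm", "arguments": {
  "series": [
    [0,2,0.5,0,0,0,1],
    [0,2.8,0.5,0,0,0,1],
    [0,2.8,0.5,0,0,0,1],
    [0,2.8,0.5,0,0,0,-1],
    [0,2.8,0.5,0,0,0,-1],
    [0,2.8,0.5,0,0,0,-1],
    [0,2.8,0.5,0,0,0,-1],
    [0,2.8,0.5,0,0,0,-1],
    [0,-50,0.5,0,0,0,-1],
    [0,-110,0.5,0,0,0,-1],
    [0,-130,0.5,0,0,0,-1],
    [0,-130,0.5,0,0,0,-1]
  ]
}}

```text
time: 13.02
position: [0.4818, 0.0497, 0.1562]
tool_rot: [0.554, 0.441, -0.439, -0.552]
ft_force: [0.3, -0.0, 0.2]
grip_width: 0.0869
```

```bash
python3 go.py 602,-326,150,129 602,-326,4,129 602,-326,4,-51
python3 - <<'E'
from rig import *
import cv2,numpy as np
c=camera("side"); np.savez("side5.npz",**c)
cv2.imwrite("pics/side5.png",cv2.resize(c["img"][180:290,150:310,::-1],None,fx=5,fy=5,interpolation=cv2.INTER_CUBIC))
E
```

```text
t 13.03 p [481.8  49.7 156.2] yaw 77.0 tilt [ 4.0e-04 -1.0e+00 -4.5e-03] F [ 0.3 -0.   0.2] w 86.9
602,-326,150,129 -> [-339.1    6.9 -201.6] [ 0.004 -0.907 -0.002]
602,-326,4,129 -> [-339.2  152.9 -200.9] [ 0.004 -0.907 -0.002]
602,-326,4,-51 -> [-339.2  152.9 -200.9] [2.000e-03 2.234e+00 5.000e-03]
```

View pics/side5.png

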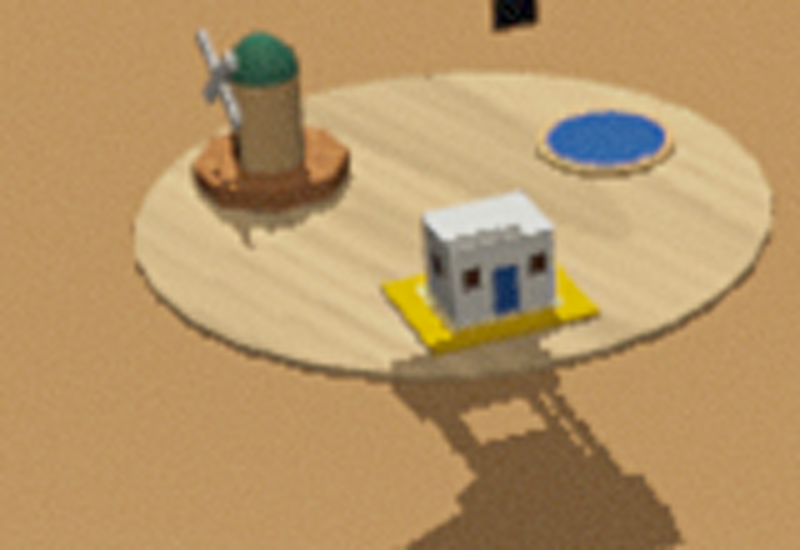

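Request:
{"name": "jog_arm", "arguments": {
  "series": [
    [-50,5,-30,0,0.18,0,-1],
    [-100,5,-60,0,0.36,0,-1],
    [-150,5,-90,0,0.54,0,-1],
    [-200,5,-120,0,0.72,0,-1],
    [-250,5,-150,0,0.9,0,-1],
    [-300,5,-180,0,1.08,0,-1],
    [-337,5,-200,0,1.26,0,-1],
    [-337,5,-200,0,1.44,0,-1],
    [-337,5,-200,0,1.62,0,-1],
    [-337,5,-200,0,1.8,0,-1],
    [-337,5,-200,0,1.98,0,-1],
    [-337,5,-200,0,2.16,0,-1],
    [-337,5,-200,0,2.234,0,-1],
    [-337,5,-200,0,2.234,0,-1],
    [-337,5,-200,0,2.234,0,-1],
    [-337,5,-200,0,2.234,0,-1]
  ]
}}

```text
time: 15.08
position: [0.5994, -0.3234, 0.1489]
tool_rot: [-0.638, 0.305, -0.304, 0.638]
ft_force: [0.5, 0.4, 0.9]
grip_width: 0.087
```

```bash
python3 go.py 600.3,-324.7,50,-50.7 600.3,-324.7,4.5,-50.7
python3 - <<'E'
from rig import *
import cv2,numpy as np
t=camera("top");np.savez("top6.npz",**t)
c=camera("side"); np.savez("side6.npz",**c)
cv2.imwrite("pics/top6.png",t["img"][:,:,::-1])
cv2.imwrite("pics/side6.png",cv2.resize(c["img"][180:320,300:480,::-1],None,fx=4,fy=4,interpolation=cv2.INTER_CUBIC))
E
```

```text
t 15.07 p [ 599.4 -323.4  148.9] yaw -51.0 tilt [-1.e-03 -1.e+00 -3.e-04] F [0.5 0.4 0.9] w 87.0
600.3,-324.7,50,-50.7 -> [ 1.7 98.9 -0.1] [ 0.    -0.005 -0.001]
600.3,-324.7,4.5,-50.7 -> [ 1.700e+00  1.444e+02 -1.000e-01] [ 0.    -0.005 -0.001]
```

View pics/top6.png

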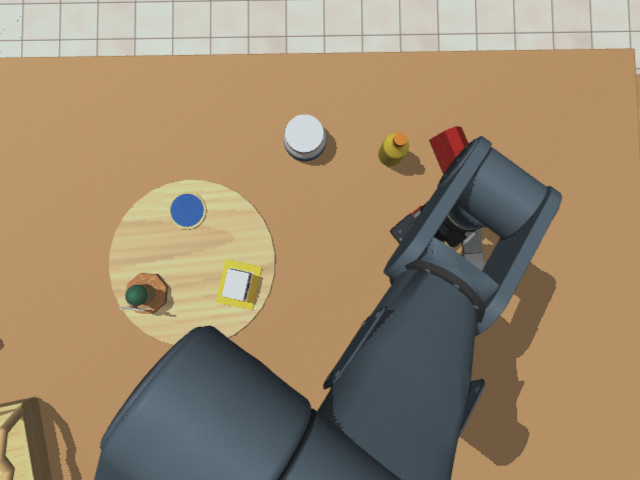

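View pics/side6.png

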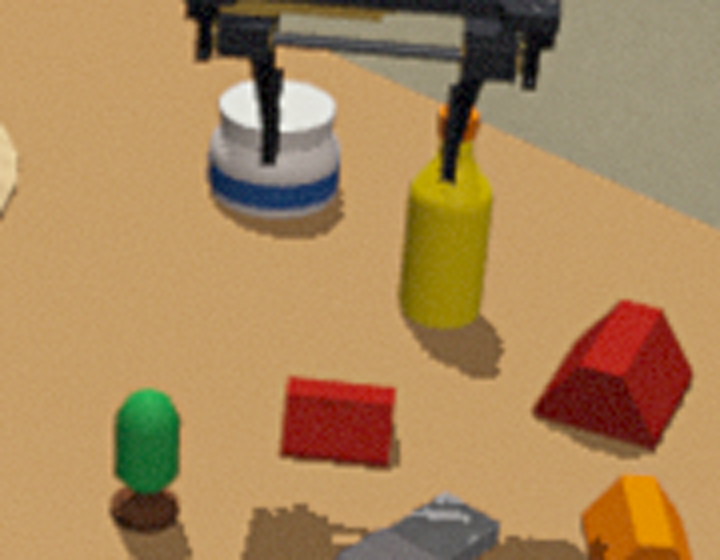

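Request:
{"name": "jog_arm", "arguments": {
  "series": [
    [1.5,50,0,0,-0.005,0,-1],
    [1.5,100,0,0,-0.005,0,-1],
    [1.5,135,0,0,-0.005,0,-1],
    [1.5,144,0,0,-0.005,0,-1],
    [1.5,144,0,0,-0.005,0,-1],
    [1.5,144,0,0,-0.005,0,1],
    [1.5,144,0,0,-0.005,0,1],
    [1.5,144,0,0,-0.005,0,1],
    [1.5,144,0,0,-0.005,0,1],
    [1.5,144,0,0,-0.005,0,1]
  ],
  "grip_force": 15
}}

```text
time: 16.42
position: [0.6007, -0.3247, 0.006]
tool_rot: [0.639, -0.303, 0.303, -0.639]
ft_force: [0.0, 0.4, 1.5]
grip_width: 0.0447
```

```bash
python3 - <<'E'
from seg import *
c=load("top6.npz");im=np.ascontiguousarray(c["img"]);hsv=cv2.cvtColor(im,cv2.COLOR_RGB2HSV).astype(int)
H,S,V=hsv[...,0],hsv[...,1],hsv[...,2]
T(rect,c,(S<45)&(V>150),.055,"house",(215,260,265,315))
T(rect,c,(H>22)&(H<34)&(S>140),.010,"yellowplot",(210,255,265,315))
T(rect,c,(H>60)&(H<90)&(S>60),.080,"millcap",(110,275,170,314))
E
python3 go.py 600,-324.7,140,-50.7
```

```text
house n 608 mean [481.8  49.7] rectc [481.7  49.2] size [44.1 55.2] yaw 166.9 pca 167.6
yellowplot n 635 mean [482.3  54.1] rectc [480.6  49.6] size [77.3 90.8] yaw 167.4 pca 164.9
millcap n 325 mean [464.6 238. ] rectc [464.4 238.4] size [37.5 38.8] yaw 117.1 pca 106.5
t 16.43 p [ 600.7 -324.7    6. ] yaw -50.7 tilt [ 3.e-04 -1.e+00  1.e-04] F [0.  0.4 1.5] w 44.7
600,-324.7,140,-50.7 -> [  -0.4 -134.    -0.5] [-0. -0.  0.]
```

```bash
python3 - <<'E'
from rig import *
import cv2,numpy as np
c=camera("side"); np.savez("side7.npz",**c);
cv2.imwrite("pics/side7.png",cv2.resize(c["img"][200:330,320:480,::-1],None,fx=5,fy=4.6,interpolation=cv2.INTER_CUBIC))
E
python3 go.py
```

```text
t 16.48 p [ 600.8 -324.7    6. ] yaw -50.7 tilt [ 4.e-04 -1.e+00  2.e-04] F [0.2 1.  2.9] w 41.0
```

View pics/side7.png

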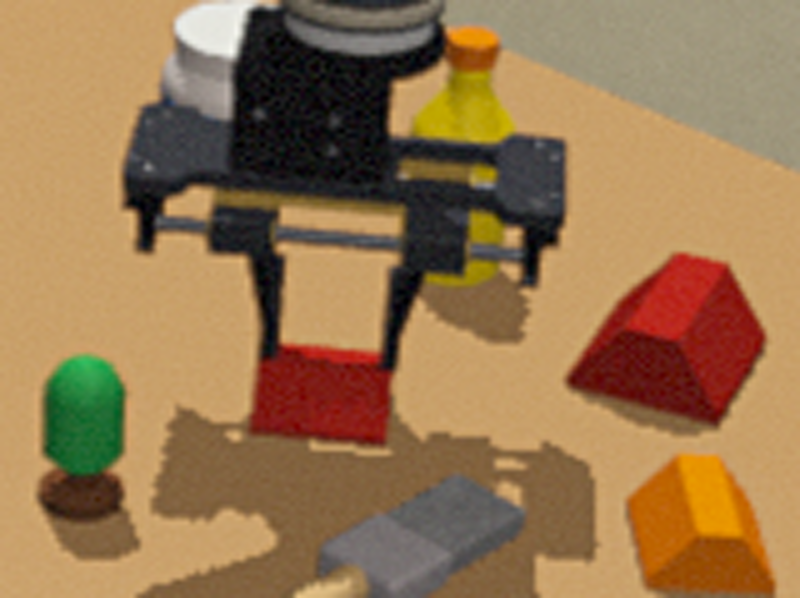

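Run:
```python
from h import *
s=load("side7.npz")
j=np.array([np.cos(np.radians(-50.7)),np.sin(np.radians(-50.7)),0])
c=np.array([.6008,-.3247,.006])
for w in (.0224,.031,-.0224,-.031):
  for z in (.006,.036,.07): print(w,z,proj(s,[c+j*w+[0,0,z-.006]]).round(1)[0], end=' ')
  print()
P=cloud(s)
for u,v in [(374,250),(374,262),(373,270),(374,274),(398,274),(397,265),(403,252),(385,288),(385,277),(375,290)]: print(u,v,P[v,u].round(3), s["img"][v,u])
```

```text
0.0224 0.006 [394.4 286.9] 0.0224 0.036 [395.4 275.9] 0.0224 0.07 [396.6 263.3] 
0.031 0.006 [398.2 287.3] 0.031 0.036 [399.2 276.3] 0.031 0.07 [400.4 263.7] 
-0.0224 0.006 [374.9 284.8] -0.0224 0.036 [375.7 273.9] -0.0224 0.07 [376.6 261.2] 
-0.031 0.006 [371.2 284.4] -0.031 0.036 [371.9 273.5] -0.031 0.07 [372.8 260.8] 
374 250 [ 0.552 -0.329  0.123] [95 82 47]
374 262 [ 0.578 -0.307  0.071] [26 25 26]
373 270 [ 0.577 -0.307  0.05 ] [20 22 24]
374 274 [ 0.577 -0.311  0.041] [17 24 29]
398 274 [ 0.606 -0.356  0.052] [16 14 25]
397 265 [ 0.608 -0.349  0.072] [114  86  53]
403 252 [ 0.589 -0.378  0.126] [29 30 39]
385 288 [ 0.582 -0.342  0.018] [132  25  25]
385 277 [ 0.595 -0.329  0.035] [179  36  33]
375 290 [ 0.567 -0.327  0.011] [129  27  26]
```

Request:
{"name": "jog_arm", "arguments": {
  "series": [
    [0,0,0,0,0,0,1],
    [0,0,0,0,0,0,1]
  ]
}}

```text
time: 16.73
position: [0.6009, -0.3248, 0.006]
tool_rot: [0.639, -0.303, 0.303, -0.639]
ft_force: [-0.4, 1.2, 5.2]
grip_width: 0.021
```

```bash
python3 - <<'E'
from rig import *
import cv2,numpy as np
c=camera("side"); np.savez("side8.npz",**c);
cv2.imwrite("pics/side8.png",cv2.resize(c["img"][200:330,320:480,::-1],None,fx=5,fy=4.6,interpolation=cv2.INTER_CUBIC))
E
python3 go.py
```

```text
t 16.77 p [ 600.9 -324.8    6. ] yaw -50.7 tilt [ 7.e-04 -1.e+00  2.e-04] F [-1.1  1.   4.8] w 16.9
```

View pics/side8.png

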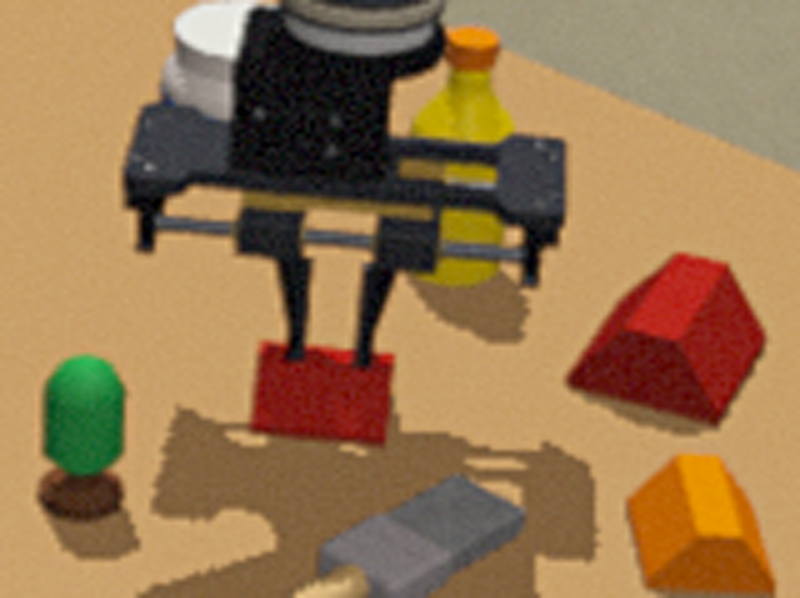

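Run:
```python
from h import *
s=load("side2.npz")
for y in (-.162,-.168):
  print([ (z,proj(s,[[.449,y,z]]).round(1)[0].tolist()) for z in (.032,.042,.052,.062)])
s=load("side8.npz")
j=np.array([np.cos(np.radians(-50.7)),np.sin(np.radians(-50.7)),0]);c=np.array([.6009,-.3248,0])
for w in (.0085,-.0085,.015,-.015):print(w,[(z,proj(s,[c+j*w+[0,0,z]]).round(1)[0].tolist()) for z in (.006,.032,.04)])
print("tips seen", 320+297/5,200+358/4.6,320+365/5,200+365/4.6)
P=cloud(s)
for v in range(262,284,2): print(v,P[v,379].round(3),s["img"][v,379],P[v,393].round(3))
```

```text
[(0.032, [288.7, 269.7]), (0.042, [288.7, 266.0]), (0.052, [288.6, 262.3]), (0.062, [288.6, 258.6])]
[(0.032, [290.4, 270.8]), (0.042, [290.3, 267.1]), (0.052, [290.2, 263.4]), (0.062, [290.2, 259.7])]
0.0085 [(0.006, [388.4, 286.2]), (0.032, [389.2, 276.8]), (0.04, [389.5, 273.8])]
-0.0085 [(0.006, [381.0, 285.4]), (0.032, [381.7, 276.0]), (0.04, [382.0, 273.0])]
0.015 [(0.006, [391.2, 286.5]), (0.032, [392.1, 277.1]), (0.04, [392.3, 274.1])]
-0.015 [(0.006, [378.2, 285.1]), (0.032, [378.9, 275.7]), (0.04, [379.1, 272.7])]
tips seen 379.4 277.82608695652175 393.0 279.3478260869565
262 [ 0.583 -0.318  0.074] [12 13 19] [ 0.601 -0.343  0.08 ]
264 [ 0.577 -0.323  0.074] [27 23 24] [ 0.6   -0.344  0.075]
266 [ 0.583 -0.319  0.065] [20 22 24] [ 0.6   -0.345  0.07 ]
268 [ 0.581 -0.321  0.061] [20 17 27] [ 0.6   -0.346  0.065]
270 [ 0.582 -0.321  0.055] [20 27 30] [ 0.6   -0.346  0.06 ]
272 [ 0.582 -0.321  0.05 ] [18 21 26] [ 0.6   -0.347  0.055]
274 [ 0.583 -0.321  0.044] [10 21 24] [ 0.601 -0.346  0.049]
276 [ 0.587 -0.318  0.035] [26 34 36] [ 0.602 -0.346  0.044]
278 [ 0.584 -0.321  0.033] [77 27 23] [ 0.604 -0.344  0.036]
280 [ 0.578 -0.326  0.032] [124   4   9] [ 0.603 -0.346  0.032]
282 [ 0.578 -0.327  0.027] [129  25  18] [ 0.602 -0.347  0.028]
```

Run:
```python
from h import *
s=load("side6.npz")
j=np.array([np.cos(np.radians(-51)),np.sin(np.radians(-51)),0]);c=np.array([.5994,-.3234,0])
for w in (.0435,-.0435,.05,-.05):print(w,[(z,proj(s,[c+j*w+[0,0,z]]).round(1)[0].tolist()) for z in (.149,.159,.169,.179)])
```

```text
0.0435 [(0.149, [408.4, 233.4]), (0.159, [408.8, 229.4]), (0.169, [409.2, 225.3]), (0.179, [409.6, 221.2])]
-0.0435 [(0.149, [368.3, 229.6]), (0.159, [368.6, 225.6]), (0.169, [368.8, 221.5]), (0.179, [369.1, 217.5])]
0.05 [(0.149, [411.4, 233.7]), (0.159, [411.8, 229.7]), (0.169, [412.2, 225.6]), (0.179, [412.7, 221.5])]
-0.05 [(0.149, [365.4, 229.3]), (0.159, [365.6, 225.3]), (0.169, [365.8, 221.2]), (0.179, [366.1, 217.2])]
```

Request:
{"name": "jog_arm", "arguments": {
  "series": [
    [0,-30,0,0,0,0,0],
    [0,-60,0,0,0,0,-1],
    [0,-60,0,0,0,0,-1],
    [0,-60,0,0,0,0,-1],
    [0,-60,0,0,0,0,-1],
    [0,-60,0,0,0,0,-1],
    [0,-60,0,0,0,0,-1]
  ]
}}

```text
time: 17.65
position: [0.6003, -0.3245, 0.0649]
tool_rot: [-0.639, 0.303, -0.302, 0.639]
ft_force: [-0.6, 0.1, 0.2]
grip_width: 0.0791
```

```bash
python3 - <<'E'
from rig import *
import cv2,numpy as np
c=camera("side"); np.savez("side9.npz",**c);
cv2.imwrite("pics/side9.png",cv2.resize(c["img"][200:330,320:480,::-1],None,fx=5,fy=4.6,interpolation=cv2.INTER_CUBIC))
from h import *
im=np.ascontiguousarray(c["img"]);hsv=cv2.cvtColor(im,cv2.COLOR_RGB2HSV).astype(int)
def m(im):
    hsv=cv2.cvtColor(np.ascontiguousarray(im),cv2.COLOR_RGB2HSV).astype(int);k=((hsv[...,0]<5)|(hsv[...,0]>172))&(hsv[...,1]>150);k[:,:360]=0;k[:,410:]=0;k[:265]=0;k[300:]=0
    v,u=np.nonzero(k);return u.mean(),v.mean(),len(u),u.min(),u.max(),v.min(),v.max()
print(m(im),m(load("side0.npz")["img"]))
E
python3 go.py
```

```text
(np.float64(384.14814814814815), np.float64(284.95061728395063), 486, np.int64(371), np.int64(397), np.int64(275), np.int64(296)) (np.float64(384.1348547717842), np.float64(284.9585062240664), 482, np.int64(371), np.int64(398), np.int64(275), np.int64(296))
t 17.7 p [ 600.4 -324.6   65.1] yaw -50.7 tilt [-7.e-04 -1.e+00 -2.e-04] F [0.1 0.7 0.3] w 82.0
```

View pics/side9.png

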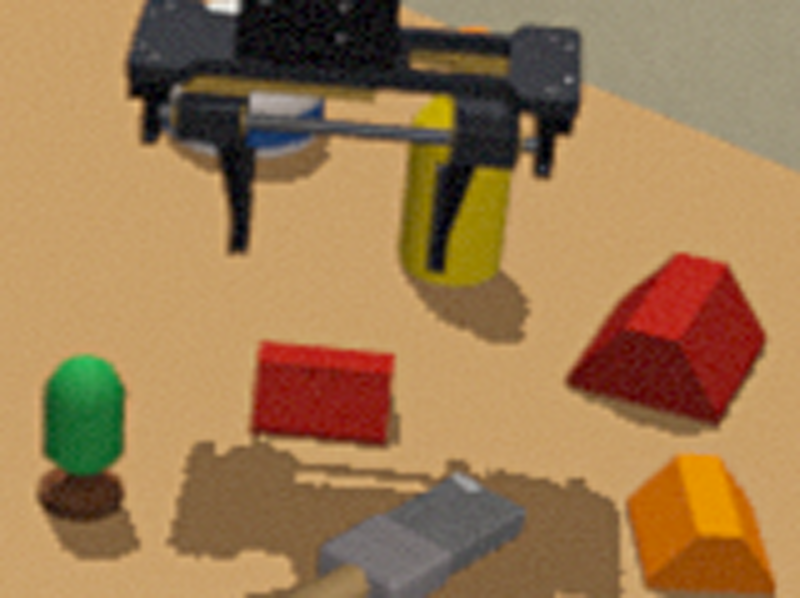

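Request:
{"name": "jog_arm", "arguments": {
  "series": [
    [0,40,0,0,0,0,-1],
    [0,60,0,0,0,0,-1],
    [0,70,0,0,0,0,-1],
    [0,76,0,0,0,0,-1],
    [0,76,0,0,0,0,-1]
  ]
}}

```text
time: 18.32
position: [0.6009, -0.3249, -0.0102]
tool_rot: [0.639, -0.303, 0.303, -0.639]
ft_force: [0.1, 0.0, 1.2]
grip_width: 0.0872
```

```bash
python3 - <<'E'
from rig import *
import cv2,numpy as np
c=camera("side"); np.savez("side10.npz",**c);
cv2.imwrite("pics/side10.png",cv2.resize(c["img"][200:330,320:480,::-1],None,fx=5,fy=4.6,interpolation=cv2.INTER_CUBIC))
E
python3 go.py
```

```text
t 18.38 p [ 601.1 -325.    -9.8] yaw -50.7 tilt [ 1.2e-03 -1.0e+00  3.0e-04] F [0.2 0.7 0.6] w 87.2
```

View pics/side10.png

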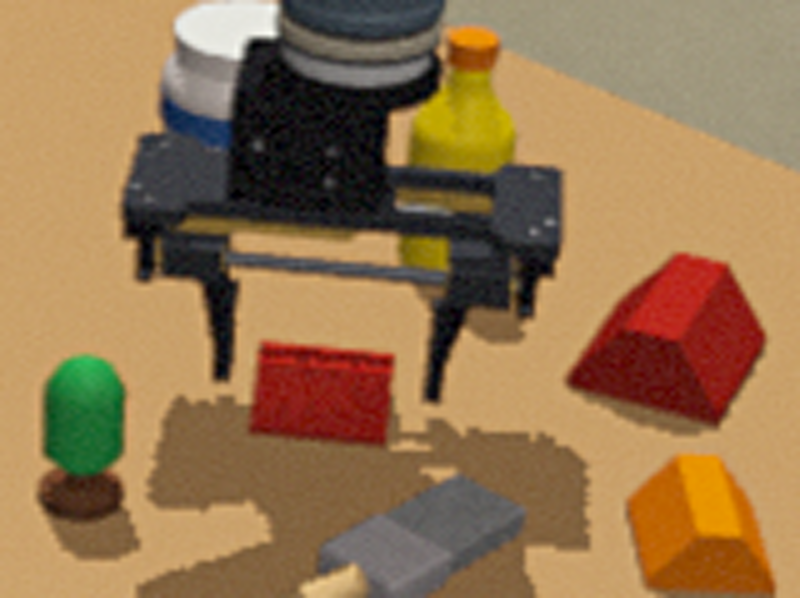

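Request:
{"name": "jog_arm", "arguments": {
  "series": [
    [0,2,0,0,0,0,1],
    [0,2,0,0,0,0,1],
    [0,2,0,0,0,0,1],
    [0,2,0,0,0,0,1],
    [0,2,0,0,0,0,1],
    [0,2,0,0,0,0,1]
  ]
}}

```text
time: 19.12
position: [0.6007, -0.3247, -0.0122]
tool_rot: [0.639, -0.303, 0.303, -0.639]
ft_force: [0.1, -0.3, 2.1]
grip_width: 0.0619
```

```bash
python3 go.py 600,-324.7,110,-50.7 481.7,49.5,110,-13 481.7,49.5,55,-13
```

```text
t 19.12 p [ 600.7 -324.7  -12.2] yaw -50.7 tilt [ 3.e-04 -1.e+00  0.e+00] F [ 0.1 -0.3  2.1] w 61.9
600,-324.7,110,-50.7 -> [  -0.4 -122.2   -0.5] [-0. -0.  0.]
481.7,49.5,110,-13 -> [-364.9 -122.3  144.9] [ 0.    -0.658  0.   ]
481.7,49.5,55,-13 -> [-365.   -67.3  144.9] [ 0.    -0.658  0.   ]
```

Request:
{"name": "jog_arm", "arguments": {
  "series": [
    [0,-50,0,0,0,0,1],
    [0,-105,0,0,0,0,1],
    [-55,-122,22,0,-0.1,0,1],
    [-110,-122,44,0,-0.22,0,1],
    [-165,-122,66,0,-0.34,0,1],
    [-220,-122,88,0,-0.46,0,1],
    [-275,-122,110,0,-0.58,0,1],
    [-330,-122,132,0,-0.658,0,1],
    [-365,-122,145,0,-0.658,0,1],
    [-365,-100,145,0,-0.658,0,1],
    [-365,-75,145,0,-0.658,0,1],
    [-365,-65,145,0,-0.658,0,1],
    [-365,-65,145,0,-0.658,0,1],
    [-365,-65,145,0,-0.658,0,1]
  ]
}}

```text
time: 20.88
position: [0.4823, 0.0494, 0.0531]
tool_rot: [0.703, -0.08, 0.081, -0.703]
ft_force: [0.3, 0.0, -0.3]
grip_width: 0.0618
```

```bash
python3 - <<'E'
from rig import *
import cv2,numpy as np
c=camera("side"); np.savez("side11.npz",**c);
cv2.imwrite("pics/side11.png",cv2.resize(c["img"][170:270,180:320,::-1],None,fx=5.7,fy=5.7,interpolation=cv2.INTER_CUBIC))
E
python3 go.py 481.7,49.5,43,-13
```

```text
t 20.93 p [482.4  49.4  53.2] yaw -13.0 tilt [ 1.6e-03 -1.0e+00  2.0e-04] F [-0.5 -0.1 -0.8] w 61.7
481.7,49.5,43,-13 -> [-0.7 10.2 -0.1] [-0.    -0.     0.002]
```

View pics/side11.png

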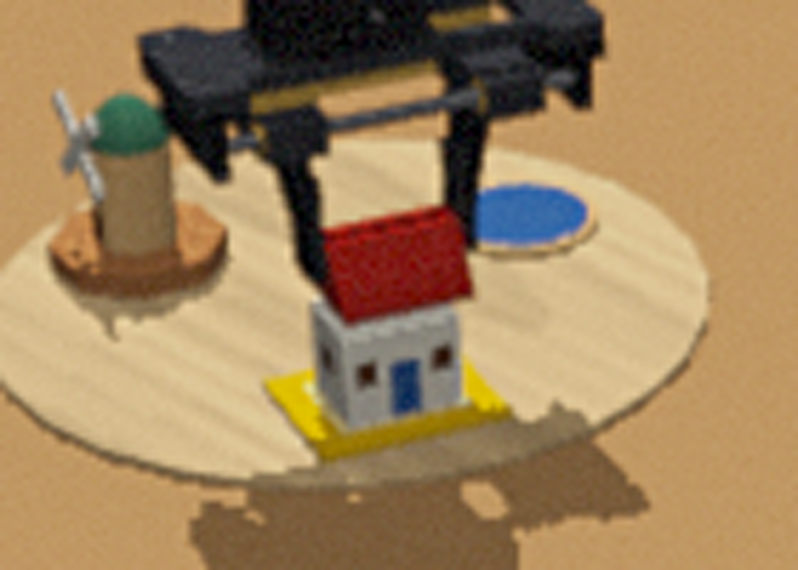

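Roof hovers about 1 cm over the house, in line with it (side crop, ridge about (395,225)). Lowering and releasing.

Request:
{"name": "jog_arm", "arguments": {
  "series": [
    [-0.4,4,0,0,0,0,1],
    [-0.4,8,0,0,0,0,1],
    [-0.4,9.5,0,0,0,0,1],
    [-0.4,9.5,0,0,0,0,1],
    [-0.4,9.5,0,0,0,0,1]
  ]
}}

```text
time: 21.55
position: [0.4813, 0.0497, 0.043]
tool_rot: [-0.703, 0.08, -0.08, 0.703]
ft_force: [0.3, 0.7, -0.7]
grip_width: 0.062
```

Request:
{"name": "jog_arm", "arguments": {
  "series": [
    [0,0.3,0,0,0,0,-1],
    [0,0.3,0,0,0,0,-1],
    [0,0.3,0,0,0,0,-1],
    [0,0.3,0,0,0,0,-1],
    [0,-30,0,0,0,0,-1],
    [0,-80,0,0,0,0,-1],
    [0,-110,0,0,0,0,-1],
    [0,-110,0,0,0,0,-1]
  ]
}}

```text
time: 22.55
position: [0.4831, 0.0496, 0.1553]
tool_rot: [0.703, -0.078, 0.082, -0.703]
ft_force: [-0.2, -0.4, -0.7]
grip_width: 0.0864
```

```bash
python3 - <<'E'
from rig import *
import cv2,numpy as np
c=camera("side"); np.savez("side12.npz",**c);
cv2.imwrite("pics/side12.png",cv2.resize(c["img"][170:270,180:320,::-1],None,fx=5.7,fy=5.7,interpolation=cv2.INTER_CUBIC))
E
python3 go.py 466.5,-304.5,150,-13  466.5,-304.5,20,-13
```

```text
t 22.6 p [481.7  49.7 153.8] yaw -13.0 tilt [ 2.3e-03 -1.0e+00  2.0e-04] F [-0.1  0.2  0.2] w 87.0
466.5,-304.5,150,-13 -> [  64.8    3.9 -348.5] [-0.    -0.     0.002]
466.5,-304.5,20,-13 -> [  64.5  133.9 -348.6] [-0.    -0.     0.002]
```

View pics/side12.png

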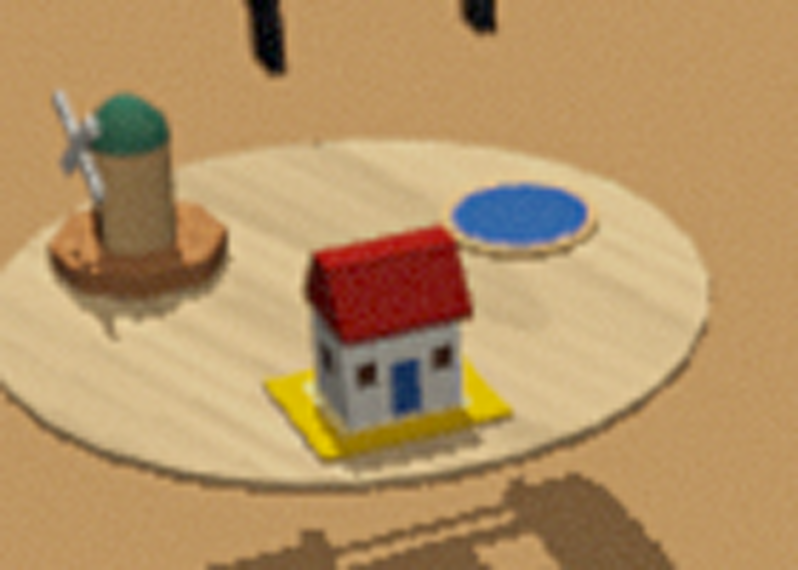

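Run:
```python
from h import *
from scipy.optimize import least_squares
cams=[load("top0.npz"),load("side0.npz")]
boxes=[(395,270,435,312),(320,265,355,320)]
obs=[]
for c,b in zip(cams,boxes):
    hsv=cv2.cvtColor(np.ascontiguousarray(c["img"]),cv2.COLOR_RGB2HSV).astype(int);k=(hsv[...,0]>45)&(hsv[...,0]<88)&(hsv[...,1]>90)
    m=np.zeros_like(k);m[b[1]:b[3],b[0]:b[2]]=k[b[1]:b[3],b[0]:b[2]];v,u=np.nonzero(m)
    obs.append([u.min()-.5,u.max()+.5,v.min()-.5,v.max()+.5])
th=np.linspace(0,2*np.pi,60);pts=[]
for z in np.linspace(28,62,5): pts.append(np.c_[18*np.cos(th),18*np.sin(th),0*th+z])
for e in np.linspace(0,np.pi/2,8): pts.append(np.c_[18*np.cos(e)*np.cos(th),18*np.cos(e)*np.sin(th),0*th+62+18*np.sin(e)])
pts=np.vstack(pts)/1000
def f(p,sel=(0,1)):
    r=[]
    for i in sel:
        q=proj(cams[i],pts+[p[0],p[1],0]);r+=list(np.array([q[:,0].min(),q[:,0].max(),q[:,1].min(),q[:,1].max()])-obs[i])
    return r
for sel in ((0,),(1,),(0,1)):
    s=least_squares(f,[.466,-.305],args=(sel,));print(sel,s.x.round(4),np.round(s.fun,1))
```

```text
(0,) [ 0.4654 -0.3082] [-0.2  0.2 -0.5  0.5]
(1,) [ 0.4629 -0.3099] [-0.6  0.6 -0.2  0.2]
(0, 1) [ 0.4647 -0.3085] [-0.1  0.4 -0.2  0.8 -0.4  0.8 -0.8 -0.4]
```

```bash
python3 go.py 465,-308.3,150,-55
```

```text
t 22.6 p [481.7  49.7 153.8] yaw -13.0 tilt [ 2.3e-03 -1.0e+00  2.0e-04] F [-0.1  0.2  0.2] w 87.0
465,-308.3,150,-55 -> [  64.2    3.9 -352.6] [-0.001  0.733  0.002]
```

Request:
{"name": "jog_arm", "arguments": {
  "series": [
    [10,0,-60,0,0,0,-1],
    [20,0,-120,0,0.15,0,-1],
    [31,0,-180,0,0.3,0,-1],
    [42,0,-240,0,0.45,0,-1],
    [54,0,-300,0,0.6,0,-1],
    [64,0,-352,0,0.733,0,-1],
    [64,0,-352,0,0.733,0,-1],
    [64,0,-352,0,0.733,0,-1],
    [64,0,-352,0,0.733,0,-1],
    [64,0,-352,0,0.733,0,-1]
  ]
}}

```text
time: 23.85
position: [0.4645, -0.3061, 0.1529]
tool_rot: [-0.627, 0.326, -0.326, 0.628]
ft_force: [-0.5, -0.1, -0.3]
grip_width: 0.0871
```

```bash
python3 go.py 465,-308.3,15,-55
```

```text
t 23.85 p [ 464.5 -306.1  152.9] yaw -54.9 tilt [-9.e-04 -1.e+00 -1.e-04] F [-0.5 -0.1 -0.3] w 87.1
465,-308.3,15,-55 -> [  2.2 137.9  -0.8] [ 0.     0.002 -0.001]
```

Request:
{"name": "jog_arm", "arguments": {
  "series": [
    [1.5,55,-0.8,0,0,0,-1],
    [1.5,105,-0.8,0,0,0,-1],
    [1.5,130,-0.8,0,0,0,-1],
    [1.5,137,-0.8,0,0,0,-1],
    [1.5,137,-0.8,0,0,0,-1],
    [1.5,137,-0.8,0,0,0,1],
    [1.5,137,-0.8,0,0,0,1],
    [1.5,137,-0.8,0,0,0,1],
    [1.5,137,-0.8,0,0,0,1],
    [1.5,137,-0.8,0,0,0,1],
    [1.5,137,-0.8,0,0,0,1],
    [1.5,137,-0.8,0,0,0,1]
  ]
}}

```text
time: 25.35
position: [0.4646, -0.3093, 0.016]
tool_rot: [-0.627, 0.327, -0.326, 0.627]
ft_force: [-0.7, -0.5, 0.5]
grip_width: 0.0356
```

```bash
python3 - <<'E'
from rig import *
import cv2,numpy as np
c=camera("side"); np.savez("side13.npz",**c);
cv2.imwrite("pics/side13.png",cv2.resize(c["img"][200:330,280:440,::-1],None,fx=5,fy=4.6,interpolation=cv2.INTER_CUBIC))
E
python3 go.py 465,-308.3,150,-55 559,104.3,150,-55 559,104.3,21.5,-55
```

```text
t 25.4 p [ 464.5 -309.3   16. ] yaw -55.0 tilt [-3.e-04 -1.e+00 -1.e-04] F [-0.6  0.3  0.7] w 35.1
465,-308.3,150,-55 -> [  -0.6 -134.     0.9] [ 0. -0. -0.]
559,104.3,150,-55 -> [-284.6 -133.9  314.6] [ 0. -0. -0.]
559,104.3,21.5,-55 -> [-284.6   -5.4  314.6] [ 0. -0. -0.]
```

View pics/side13.png

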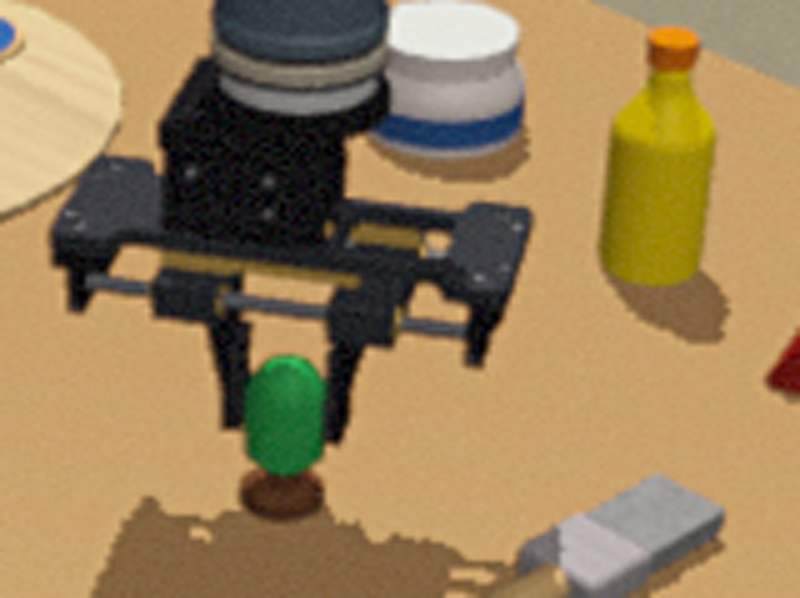

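Request:
{"name": "jog_arm", "arguments": {
  "series": [
    [0,-55,0,0,0,0,1],
    [0,-110,0,0,0,0,1],
    [-35,-130,40,0,0,0,1],
    [-75,-130,83,0,0,0,1],
    [-115,-130,127,0,0,0,1],
    [-155,-130,171,0,0,0,1],
    [-195,-130,215,0,0,0,1],
    [-235,-130,260,0,0,0,1],
    [-270,-130,300,0,0,0,1],
    [-284.6,-130,314.6,0,0,0,1],
    [-284.6,-85,314.6,0,0,0,1],
    [-284.6,-40,314.6,0,0,0,1],
    [-284.6,-15,314.6,0,0,0,1],
    [-284.6,-12,314.6,0,0,0,1],
    [-284.6,-12,314.6,0,0,0,1],
    [-284.6,-12,314.6,0,0,0,1]
  ]
}}

```text
time: 27.4
position: [0.5603, 0.104, 0.0294]
tool_rot: [-0.627, 0.326, -0.327, 0.628]
ft_force: [0.2, -0.5, -0.9]
grip_width: 0.0354
```

```bash
python3 - <<'E'
from rig import *
import cv2,numpy as np
c=camera("side"); np.savez("side14.npz",**c);
cv2.imwrite("pics/side14.png",cv2.resize(c["img"][150:260,170:330,::-1],None,fx=5,fy=5,interpolation=cv2.INTER_CUBIC))
E
python3 go.py 559,104.3,22,-55
```

```text
t 27.45 p [560.2 104.   29.4] yaw -55.0 tilt [ 0.0016 -1.      0.0022] F [ 0.4  0.4 -0.7] w 35.4
559,104.3,22,-55 -> [-0.9  7.4 -0.9] [-0.002 -0.     0.002]
```

View pics/side14.png

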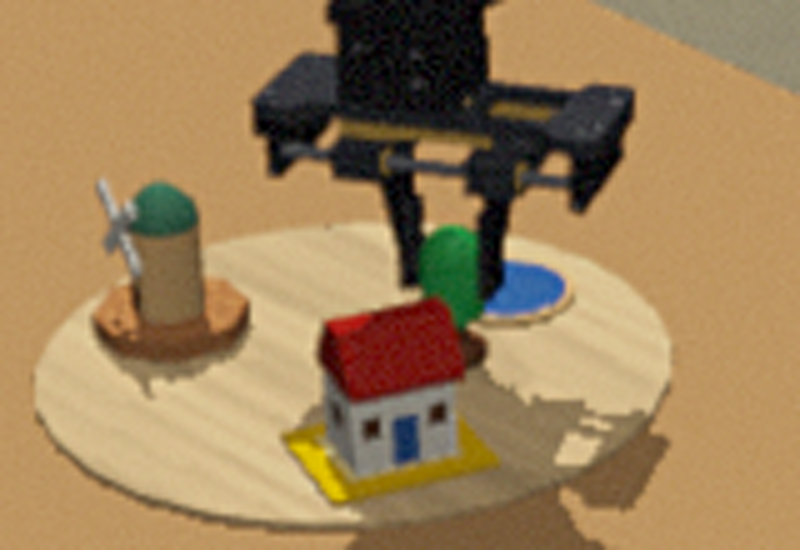

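Request:
{"name": "jog_arm", "arguments": {
  "series": [
    [0,3,0,0,0,0,1],
    [0,5.5,0,0,0,0,1],
    [0,6,0,0,0,0,1],
    [0,6,0,0,0,0,1],
    [0,6,0,0,0,0,1]
  ]
}}

```text
time: 28.08
position: [0.5591, 0.1042, 0.022]
tool_rot: [0.627, -0.327, 0.326, -0.627]
ft_force: [0.1, -0.1, -0.4]
grip_width: 0.0355
```

Request:
{"name": "jog_arm", "arguments": {
  "series": [
    [0,0.3,0,0,0,0,0.2],
    [0,0.3,0,0,0,0,-0.2],
    [0,0.3,0,0,0,0,-1],
    [0,0.3,0,0,0,0,-1],
    [0,0.3,0,0,0,0,-1],
    [0,0.3,0,0,0,0,-1],
    [0,0.3,0,0,0,0,-1],
    [0,-40,0,0,0,0,-1],
    [0,-95,0,0,0,0,-1],
    [0,-150,0,0,0,0,-1],
    [0,-170,0,0,0,0,-1],
    [0,-170,0,0,0,0,-1]
  ]
}}

```text
time: 29.58
position: [0.5604, 0.1043, 0.194]
tool_rot: [-0.626, 0.325, -0.328, 0.628]
ft_force: [-0.5, -0.1, -0.9]
grip_width: 0.0867
```

```bash
python3 go.py 480,-200,192,-55
```

```text
t 29.57 p [560.4 104.3 194. ] yaw -55.0 tilt [ 0.0028 -1.      0.0039] F [-0.5 -0.1 -0.9] w 86.7
480,-200,192,-55 -> [ 203.1    1.7 -240.4] [-0.004  0.     0.003]
```

Move the arm aside so that the top camera sees the board.

Request:
{"name": "jog_arm", "arguments": {
  "series": [
    [40,0,-48,0,0,0,-1],
    [80,0,-96,0,0,0,-1],
    [120,0,-144,0,0,0,-1],
    [160,0,-192,0,0,0,-1],
    [200,0,-240,0,0,0,-1],
    [200,0,-240,0,0,0,-1],
    [200,0,-240,0,0,0,-1]
  ]
}}

```text
time: 30.45
position: [0.4761, -0.1964, 0.1906]
tool_rot: [-0.627, 0.328, -0.326, 0.627]
ft_force: [0.7, 1.0, 0.3]
grip_width: 0.0866
```

```bash
python3 - <<'E'
from rig import *
from seg import *
t=camera("top");s=camera("side");np.savez("topF.npz",**t);np.savez("sideF.npz",**s)
cv2.imwrite("pics/topF.png",cv2.resize(t["img"][170:350,100:290,::-1],None,fx=3.3,fy=3.3,interpolation=cv2.INTER_CUBIC))
cv2.imwrite("pics/sideF.png",s["img"][:,:,::-1])
c=t;im=np.ascontiguousarray(c["img"]);hsv=cv2.cvtColor(im,cv2.COLOR_RGB2HSV).astype(int)
H,S,V=hsv[...,0],hsv[...,1],hsv[...,2]
red=((H<5)|(H>172))&(S>150)
T(rect,c,red&(V>115),.087,"roof ridge",(205,250,270,320))
T(rect,c,red&(V>50),.055,"roof all",(205,250,270,320))
T(rect,c,(H>60)&(H<90)&(S>60),.080,"millcap",(110,275,170,314))
T(rect,c,(S<70)&(V>110),.100,"sails",(105,300,170,322))
cams=[t,s];boxes=[(190,215,240,275),(245,185,275,225)];obs=[]
for c,b in zip(cams,boxes):
    hsv=cv2.cvtColor(np.ascontiguousarray(c["img"]),cv2.COLOR_RGB2HSV).astype(int);k=(hsv[...,0]>45)&(hsv[...,0]<88)&(hsv[...,1]>100)
    m=np.zeros_like(k);m[b[1]:b[3],b[0]:b[2]]=k[b[1]:b[3],b[0]:b[2]];v,u=np.nonzero(m);obs.append([u.min()-.5,u.max()+.5,v.min()-.5,v.max()+.5])
from scipy.optimize import least_squares
th=np.linspace(0,2*np.pi,60);pts=[]
for z in np.linspace(28,62,5): pts.append(np.c_[18*np.cos(th),18*np.sin(th),0*th+z+6])
for e in np.linspace(0,np.pi/2,8): pts.append(np.c_[18*np.cos(e)*np.cos(th),18*np.cos(e)*np.sin(th),0*th+68+18*np.sin(e)])
pts=np.vstack(pts)/1000
def f(p):
    q=proj(cams[0],pts+[p[0],p[1],0]);return np.array([q[:,0].min(),q[:,0].max(),q[:,1].min(),q[:,1].max()])-obs[0]
r=least_squares(f,[.559,.104]);print("tree",r.x,r.fun.round(1),obs)
c0=load("top0.npz");print({n:np.abs(t["img"][b[1]:b[3],b[0]:b[2]].astype(int)-c0["img"][b[1]:b[3],b[0]:b[2]]).mean().round(1) for n,b in dict(tub=(280,110,330,162),glue=(375,125,412,170),brush=(455,225,490,315)).items()})
E
python3 go.py
```

```text
roof ridge n 309 mean [483.   48.6] rectc [483.2  48.6] size [19.2 59.5] yaw 167.3 pca 167.3
roof all n 806 mean [481.6  48.4] rectc [481.2  48.5] size [51.6 62.3] yaw 166.7 pca 166.0
millcap n 326 mean [464.6 237.9] rectc [464.4 238.4] size [37.5 38.8] yaw 117.1 pca 102.8
sails n 77 mean [440.4 236.3] rectc [440.8 234.2] size [ 6.8 53.4] yaw 85.9 pca 86.5
tree [0.56035632 0.10474205] [-0.9  0.9 -0.8  0.8] [[np.float64(197.5), np.float64(217.5), np.float64(236.5), np.float64(253.5)], [np.float64(253.5), np.float64(265.5), np.float64(197.5), np.float64(217.5)]]
{'tub': np.float64(13.8), 'glue': np.float64(9.9), 'brush': np.float64(15.1)}
t 30.55 p [ 476.8 -195.4  191.2] yaw -54.9 tilt [-2.4e-03 -1.0e+00 -5.0e-04] F [-0.1 -1.1  0.3] w 87.2
```

View pics/topF.png

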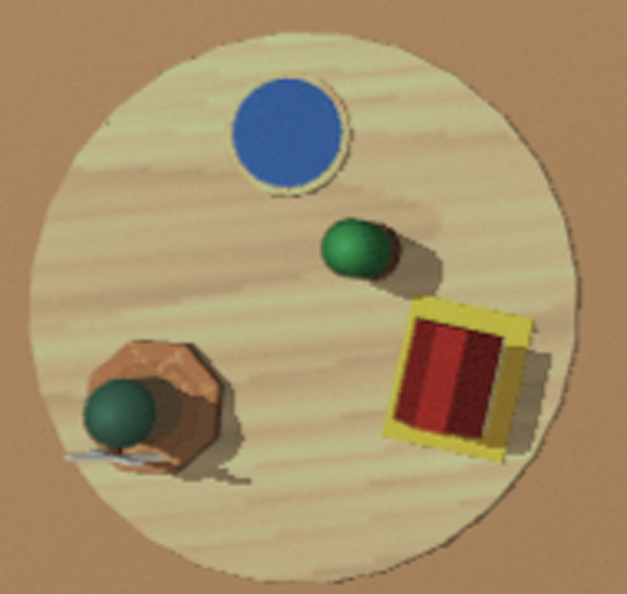

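View pics/sideF.png

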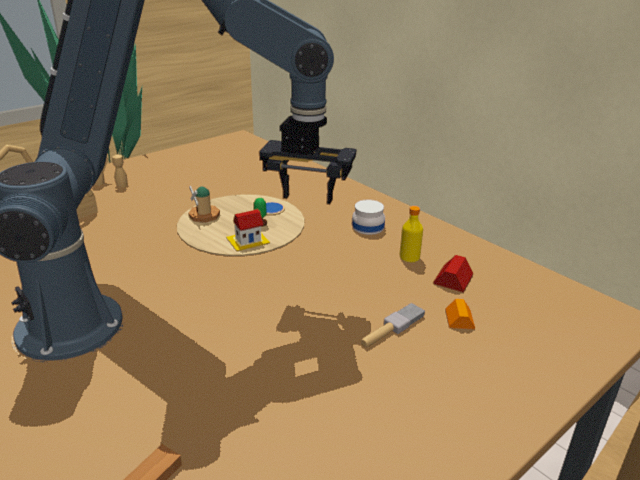

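```bash
python3 - <<'E'
from h import *
t=load("topF.npz");P=cloud(t);s=load("sideF.npz")
print("cap top",P[294:297,134:138,2].mean(), "before", cloud(load("top0.npz"))[299:302,332:335,2].mean(),"ridge",P[282:286,234:238,2].mean(),"tree",P[244:247,206:209,2].mean())
q=proj(s,[[.4647,.239,.098],[.4647,.239,.023]]);print(q)
hs=cv2.cvtColor(s["img"],cv2.COLOR_RGB2HSV).astype(int);k=(hs[...,0]>60)&(hs[...,0]<90)&(hs[...,1]>60);k[:,:192]=0;k[:,218:]=0;v,u=np.nonzero(k);print(u.min(),u.max(),v.min(),v.max())
a,b=load("side0.npz")["img"],s["img"]
for n,(x0,y0,x1,y1) in dict(tub=(350,198,388,236),glue=(398,204,426,264),brush=(360,302,428,350)).items():
    A=cv2.cvtColor(a[y0:y1,x0:x1],cv2.COLOR_RGB2GRAY).astype(np.float32);B=cv2.cvtColor(b[y0:y1,x0:x1],cv2.COLOR_RGB2GRAY).astype(np.float32);print(n,cv2.phaseCorrelate(A,B))
E
python3 -c "
from rig import *
o=get_obs();print(o['time'],o['joint_velocities'].round(3));print(hand_in())"
```

```text
cap top 0.0948120488773276 before 0.08710731411932002 ridge 0.08676186292240556 tree 0.08254294293639422
[[202.14262858 185.77267241]
 [204.51544325 210.23839632]]
196 208 187 196
tub ((-0.01811826253090487, 0.05358986861288528), 0.9999282371997833)
glue ((0.010250909404545538, -0.018419216286631013), 0.9127153937021891)
brush ((-0.14225496515251024, -0.005860892068302093), 0.8055839615839498)
30.55 [ 0.014 -0.008 -0.007 -0.003  0.001 -0.002]
the job is handed in; nothing more can be done
None
```

The village is set out and I handed the job in at 30.6 s of the allowed 109 s. The hand-in gave no verdict, so these results rest on my own last camera checks.

| Item | Last check |
|---|---|
| House | Within about 1.5 mm of the plot centre and 0.5° of its line, measured before the roof went on. The roof hides it from the top camera now. |
| Roof | About 1–2 mm off the house centre and in line within 1°. Its ridge reads 87 mm high, as it should. |
| Windmill | Down in its socket with the sails over the stripe and the yaw within a few degrees. Its cap is about 1 mm from the socket axis. The cap rose 8 mm against 9 mm expected, which fits seated within depth noise. |
| Tree | Upright, about 1.5 mm from halfway between house and pond. |
| Tub, bottle, brush | Under 0.2 pixel of shift in the side camera. |

The gripper is open and well clear of everything.

**Failed grasp:** the first try at the roof missed. The fingertips sit about 20 mm higher than the stated tool point, so they closed above the gable ends and pressed on the ridge with about 5 N. The roof did not move, and I gripped it properly about 18 mm lower.

**Bystander check that disagreed:** a plain brightness comparison from the top camera showed differences of about 10–15 grey levels around the tub, bottle and brush. I put that down to the changed lighting, because the side camera shows them in place.

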